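Gauge wood-collection billets and set them on their stand

TASK

Gauge every wood billet on the bench, the thickest first and then down in size: lay it across the caliper's narrow beam, let go, slide the jaw shut until both jaws bear firmly and squarely on it, then open the jaw and take it off. In the end every billet lies level and balanced on a post of the raised stand, centred on the pad, one to a post (any post), and the empty caliper is slid fully shut. Do not disturb the mug, the bottle or the book.

Things in the scene. Friction and masses are not known exactly. Their poses are not given: they have to be found in the camera images.
- billet_thick: squared wooden branch billet, a straight bar 140 mm long with a 56 x 56 mm square section, dark bark on its four long corners, about 0.29 kg. Origin at its centre; x axis along its length, y and z square to its faces (any long face may lie down). It may be absent (None). Starts lying on the table.
- billet_middle: squared wooden branch billet, a straight bar 140 mm long with a 46 x 46 mm square section, dark bark on its four long corners, about 0.19 kg. Origin at its centre; x axis along its length, y and z square to its faces (any long face may lie down). It may be absent (None). Starts lying on the table.
- billet_thin: squared wooden branch billet, a straight bar 140 mm long with a 36 x 36 mm square section, dark bark on its four long corners, about 0.12 kg. Origin at its centre; x axis along its length, y and z square to its faces (any long face may lie down). It may be absent (None). Starts lying on the table.
- caliper: fixed bench caliper, 345 mm long. Origin on the table; x across, y along the slide, z up. A level steel beam 30 mm wide (x) runs along y from -170 to +175 mm, top 60 mm above the table, on a foot 110 mm wide (x), 60 mm long, 45 mm high centred at y = -140 mm and one 110 mm wide, 50 mm long, 30 mm high at y = +150 mm. Billets lie across this beam, their length along x.
- anvil_face (a point): fixed jaw: two upright steel prongs, each 14 mm wide (x), 45 mm deep (y), up to 105 mm above the table, with an open slot between them at caliper x -26 to +26 mm, where a finger fits down beside a billet; a cross plate closes its back. The prongs' flat measuring faces lie at caliper y = -110 mm and look to +y; this point is midway between them, 80 mm above the table.
- jaw_face (a point): flat measuring plate of the sliding jaw, part of the slide, 80 mm wide (x), 12 mm thick, 60 to 105 mm above the table. This point is on its flat measuring face, 80 mm above the table; the face looks at the fixed jaw (caliper -y).
- slide (a joint): sliding jaw: gap between the jaws in m, 0 shut to 0.15 wide open; opens along caliper +y; about 1.5 N of friction and 8 N per m/s of damping, stays where left; a push of about 10 N nips a billet firmly. Behind the plate its carriage, 40 mm wide (x), reaches from 10 to 85 mm behind the measuring face, up to 82 mm above the table, and carries the grip block.
- slide_grip (a point): grip block on the slide: upright plastic block 26 mm (x) by 20 mm (y), 82 to 122 mm above the table; this point is on its axis, 104 mm above the table, 55 mm behind the jaw's measuring face (towards caliper +y). Its axes are the caliper's.
- rest (a point): point on the beam's top centre line (60 mm above the table), 75 mm from the fixed jaw's face towards the sliding jaw; axes are the caliper's
- stand: fixed specimen stand: plywood base 310 x 85 x 18 mm with three narrow posts in a row along its x axis at x = -110, 0 and +110 mm. Origin on the table under its middle.
- post0 (a point): centre of the top face of the lowest post of the stand: a level square cork pad 34 x 34 mm, 8 mm thick, on an 18 mm round column, top 70 mm above the table; the point's axes are those of the stand
- post1 (a point): centre of the top face of the middle post of the stand: a level square cork pad 34 x 34 mm, 8 mm thick, on an 18 mm round column, top 85 mm above the table; the point's axes are those of the stand
- post2 (a point): centre of the top face of the highest post of the stand: a level square cork pad 34 x 34 mm, 8 mm thick, on an 18 mm round column, top 100 mm above the table; the point's axes are those of the stand
- mug: bystander: ceramic mug 95 mm high, 82 mm across, origin under its centre
- bottle: bystander: white plastic bottle 190 mm high, 66 mm across, origin under its centre
- book: bystander: thick book 170 x 240 x 50 mm lying flat, origin under its centre
Things that resemble listed ones, but are neither listed nor needed, are in the scene too. What is shaped like the billet_thick but green or red is not meant. What is shaped like the billet_thin but pink or red is not meant.

How it is judged:
On the way, in this order (a step that is already met when the one before it is completed fails the run):
1. the thick billet, let go and lying across the caliper beam, is nipped between both jaws (contact force between sliding_jaw_plate and billet_thick above 3 N and contact force between each of fixed_prong_a, fixed_prong_b and billet_thick above 1 N and contact force between the fingers and billet_thick below 0.5 N and angle between the x axis of billet_thick and the x axis of caliper, either way round below 0.15 rad and angle between billet_thick's own x axis and vertical between 1.45 and 1.69 rad and z of billet_thick in the frame of rest between 0.022 and 0.036 m), for 0.2 s.
2. the middle billet, let go and lying across the caliper beam, is nipped between both jaws (contact force between sliding_jaw_plate and billet_middle above 3 N and contact force between each of fixed_prong_a, fixed_prong_b and billet_middle above 1 N and contact force between the fingers and billet_middle below 0.5 N and angle between the x axis of billet_middle and the x axis of caliper, either way round below 0.15 rad and angle between billet_middle's own x axis and vertical between 1.45 and 1.69 rad and z of billet_middle in the frame of rest between 0.017 and 0.031 m), for 0.2 s.
3. the thin billet, let go and lying across the caliper beam, is nipped between both jaws (contact force between sliding_jaw_plate and billet_thin above 3 N and contact force between each of fixed_prong_a, fixed_prong_b and billet_thin above 1 N and contact force between the fingers and billet_thin below 0.5 N and angle between the x axis of billet_thin and the x axis of caliper, either way round below 0.15 rad and angle between billet_thin's own x axis and vertical between 1.45 and 1.69 rad and z of billet_thin in the frame of rest between 0.012 and 0.026 m), for 0.2 s.
At the end, for the whole second after the job is handed in: every billet that is present lies still and level (within 0.1 rad) on top of one of the three posts, its centre within 15 mm of the pad's centre, and the caliper's jaws are shut to less than 6 mm with nothing between them (((horizontal distance between billet_thick and post0 below 0.015 m and z of billet_thick in the frame of post0 between 0.022 and 0.036 m) or (horizontal distance between billet_thick and post1 below 0.015 m and z of billet_thick in the frame of post1 between 0.022 and 0.036 m) or (horizontal distance between billet_thick and post2 below 0.015 m and z of billet_thick in the frame of post2 between 0.022 and 0.036 m)) and angle between billet_thick's own x axis and vertical between 1.47 and 1.67 rad and linear speed of each of billet_thick, billet_middle, billet_thin below 0.02 m/s and angular speed of each of billet_thick, billet_middle, billet_thin below 0.2 rad/s and ((horizontal distance between billet_middle and post0 below 0.015 m and z of billet_middle in the frame of post0 between 0.017 and 0.031 m) or (horizontal distance between billet_middle and post1 below 0.015 m and z of billet_middle in the frame of post1 between 0.017 and 0.031 m) or (horizontal distance between billet_middle and post2 below 0.015 m and z of billet_middle in the frame of post2 between 0.017 and 0.031 m)) and angle between billet_middle's own x axis and vertical between 1.47 and 1.67 rad and ((horizontal distance between billet_thin and post0 below 0.015 m and z of billet_thin in the frame of post0 between 0.012 and 0.026 m) or (horizontal distance between billet_thin and post1 below 0.015 m and z of billet_thin in the frame of post1 between 0.012 and 0.026 m) or (horizontal distance between billet_thin and post2 below 0.015 m and z of billet_thin in the frame of post2 between 0.012 and 0.026 m)) and angle between billet_thin's own x axis and vertical between 1.47 and 1.67 rad and value of joint slide below 0.006 m); the robot touches nothing.
It fails at once if the mug is pushed more than 40 mm from its place or tipped over (distance of mug from where it was at the start of the episode above 0.04 m or angle between mug's own z axis and vertical above 0.4 rad).
It fails at once if the bottle is pushed more than 40 mm from its place or tipped over (distance of bottle from where it was at the start of the episode above 0.04 m or angle between bottle's own z axis and vertical above 0.4 rad).
It fails at once if the book is pushed more than 40 mm from its place or tipped over (distance of book from where it was at the start of the episode above 0.04 m or angle between book's own z axis and vertical above 0.4 rad).
Of billet_thick, billet_middle, billet_thin only 2 to 3 are there at a start; the rules pass over those that are not, and their reading is None.
At some moment in a run one of billet_thin may be knocked a few centimetres aside while the robot is not near it.
It also fails if it takes over 210 s, if anything falls off the work surface, if the arm or the gripper's body presses on something with over 40 N, if the wrist force passes 120 N, or if a joint passes its speed limit or range.

ROBOT

A 6-joint arm with a two-finger parallel gripper is mounted at the origin on the work surface. World frame = base frame: x ahead of the robot, y to its left, z up, the work surface at z = 0. Lengths are in m, angles in rad, forces in N, time in s.
With the tool pointing down it reaches from about 0.35 to 0.975 m from the base axis. Payload 4.9 kg.
Tool frame: the origin (TCP) lies at the very end of the fingers, on their centre line; the grasp point (between the pads) lies ctrl.hold_point_z behind it (ctrl.hold_point_z is the distance from the TCP to the grasp point, in m); z points along the fingers, y is the line along which they close (so a half turn about z gives the same grasp; the last joint's range is limited). The gripper opens to 85 mm and grips with 20 to 120 N. Pads are 22 mm wide; open, the fingers measure 114 mm over their backs; the gripper's body (76 mm by 85 mm) begins 54 mm behind the grasp point. The pads swing forward as they close: fully open they stand 13 mm farther back than shut.
Start: joints at [1.104, 0.053, 1.613, -0, 1.476, -0.119], TCP at [0.213, 0.588, 0.231] pointing down, gripper open.
Joint ranges: [-3.01, 3.01], [-1.01, 2.22], [0.06, 2.58], [-1.02, 4.17], [0.09, 2.62], [-3.14, 3.14]. Speed limits (rad/s): [2.57, 2.57, 3.14, 3.14, 3.14, 3.14].

INTERFACE

Orientations are given as a rotation vector (axis times angle).
In Python, from station import ctrl gives the robot as it stands. The module is installed in compiled form; this text tells all that it offers.
- The arm moves only by the tool jog_arm, never from a script. Its argument "deltas" is a list of rows, each a list of 3 entries, a list of its own where there are three numbers: the closure, from -1 (fully open) to 1 (shut), then the shift along the world's x, y, z scaled (see below), then the turn, a rotation vector about the world's x, y, z scaled (see below). A call has 1 to 12 rows; each row is the pose to reach, as a shift and turn from the pose commanded when the call began, turning the shorter way round; what a row does not reach only later rows make up. The controller multiplies each number of a shift by 0.4 m and each number of a turn by 180 degrees. A row lasts 1/12 s, in which the tool goes at most 41.7 mm and 7.16 degrees, less where a joint would pass 70% of its speed; a pose out of reach is approached as far as the arm can. A call with a number of a shift or a turn outside -1 to 1 is refused whole. A call with a gripper value outside its range is refused whole. The fingers move at their own pace and stop on an object; "squeeze" is the grip in N (left out, the last holds). Time passes only in rows, so rows that repeat a pose let the fingers close. It gives the time, the measured TCP pose, the force, the opening and the grip force at its end, in the units of the state.
- ctrl.get_obs(): the state, without advancing time (a new reading comes with each control period).
- ctrl.get_image(name): name is "side" or "top" or "wrist"; returns the picture (480x640x3 uint8, red, green, blue); there is no depth.
- ctrl.get_calibration(name): a dict with "K" (3x3 intrinsics, pixels), "extrinsics" (4x4, takes a point from world to camera coordinates). Camera axes: x right, y down, z forward; pixel columns grow to the right and rows downward; lengths in m; the calibration is good to about 2 mm. A picture is of the moment at which its call begins: read the wrist's pose just before it. get_calibration takes no time and is no camera call; for the wrist camera it gives the pose at the moment of the call.
- ctrl.finish_job(): hands the job in; it is judged then, once.
The state is a dict: "t": time; "q": joint angles; "dq": joint speeds; "effort": joint torques, N m; "tool_pos": TCP position; "tool_rot": TCP orientation; "contact_force": force on the tool from outside, world axes, zero at the start; "wrist_torque": the same for the moment, N m; "opening": finger opening in m; "grip_force": force on a finger pad.
Only numpy, scipy, OpenCV 4.12 (cv2) and the standard library are available. Lean on these libraries where they do the work, as an engineer would, in place of code of your own. Each camera call takes 0.05 s, during which the arm holds its last target. There are 200 camera calls.

## Working session

There is one attempt and no reset: what is moved stays moved. The work goes in short steps, Python scripts to look and compute and a tool call to move; the robot and the scene stay as the last step left them, time stands still between calls to the robot, and variables do not carry over. Pictures are saved under pics/ and viewed, at most 14 in all, crops included, and the job is handed in when it is done.

Besides the shell and the picture viewer there is one more tool, called after "Request:" in YAML: its name, and indented under it one key for each argument. jog_arm: Moves the arm, as the interface text tells. Its arguments: {"type":"object","properties":{"deltas":{"type":"array","items":{"type":"array"}},"squeeze":{"type":"number"}},"required":["deltas"]}

```bash
mkdir -p pics; ls
python3 - <<'E'
from station import ctrl
import cv2,numpy as np
o=ctrl.get_obs(); print({k:np.round(v,3) for k,v in o.items()}, ctrl.hold_point_z)
for n in("top","side"):
    im=ctrl.get_image(n); cv2.imwrite(f"pics/{n}0.png",im[:,:,::-1]); c=ctrl.get_calibration(n); print(n,np.round(c["K"],1).tolist(),np.round(c["extrinsics"],3).tolist())
E
```

```text
pics
{'t': np.float64(0.0), 'q': array([ 1.104,  0.053,  1.614,  0.   ,  1.476, -0.119]), 'dq': array([-0.001,  0.   ,  0.001,  0.   , -0.003, -0.001]), 'effort': array([-2.0000e-03, -3.9367e+01, -3.7017e+01, -0.0000e+00,  7.0000e-03,
       -0.0000e+00]), 'tool_pos': array([0.213, 0.587, 0.23 ]), 'tool_rot': array([-5.430e-01, -3.094e+00,  3.000e-03]), 'contact_force': array([-0.502, -0.428, -0.954]), 'wrist_torque': array([ 0.003, -0.055,  0.012]), 'grip_force': np.float64(0.0), 'opening': np.float64(0.086)} 0.0187
top [[449.4, 0.0, 317.2], [0.0, 449.4, 240.5], [0.0, 0.0, 1.0]] [[-0.012, -1.0, -0.0, -0.029], [-0.998, 0.012, -0.068, 0.523], [0.068, -0.001, -0.998, 1.354], [0.0, 0.0, 0.0, 1.0]]
side [[545.3, 0.0, 328.3], [0.0, 545.3, 234.8], [0.0, 0.0, 1.0]] [[0.911, -0.413, 0.01, -0.505], [-0.295, -0.667, -0.685, 0.178], [0.289, 0.621, -0.729, 1.437], [0.0, 0.0, 0.0, 1.0]]
```

View pics/top0.png

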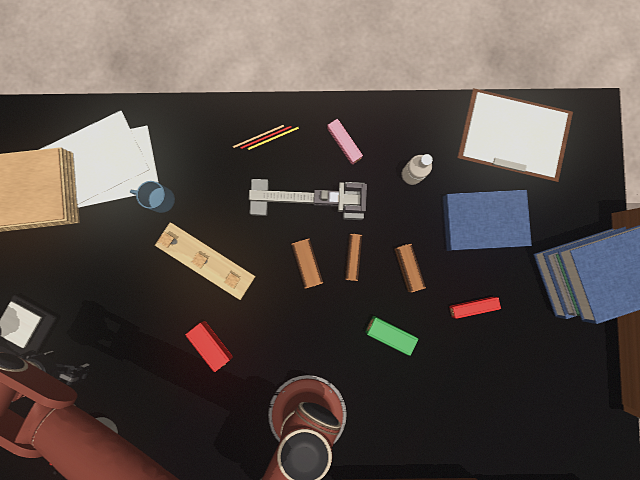

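View pics/side0.png

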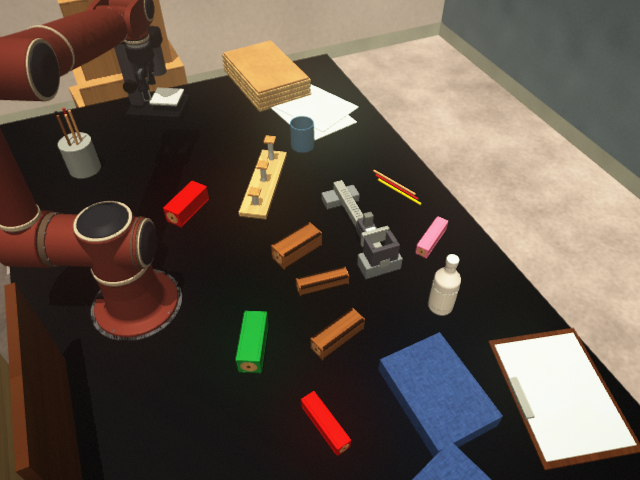

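The top view shows brown billets near (307,263), (354,257) and (411,267), the caliper from (250,197) to (367,200), and the stand from (165,235) to (245,285). The mug is at (155,195), the bottle at (417,168) and the book at (487,220).

```bash
cat > h.py <<'E'
from station import ctrl
import cv2,numpy as np
def cast(n,uv,z,cal=None):
    c=cal or ctrl.get_calibration(n); R=c["extrinsics"][:3,:3]; t=c["extrinsics"][:3,3]
    uv=np.atleast_2d(uv).astype(float)
    d=(np.linalg.inv(c["K"])@np.c_[uv,np.ones(len(uv))].T).T@R; C=-R.T@t
    return C+d*((z-C[2])/d[:,2])[:,None]
def proj(n,P,cal=None):
    c=cal or ctrl.get_calibration(n); p=np.atleast_2d(P)@c["extrinsics"][:3,:3].T+c["extrinsics"][:3,3]
    p=p@c["K"].T; return p[:,:2]/p[:,2:]
def rect(mask,n,z,cal=None,amin=150):
    out=[]
    for k in cv2.findContours(mask,cv2.RETR_EXTERNAL,cv2.CHAIN_APPROX_NONE)[0]:
        if cv2.contourArea(k)<amin: continue
        P=cast(n,k[:,0],z,cal)[:,:2]
        (c,s,a)=cv2.minAreaRect((P*1000).astype(np.float32))
        if s[0]<s[1]: s=s[::-1]; a+=90
        out.append((np.round(c).tolist(),np.round(s).tolist(),round((a+90)%180-90,1),k[:,0].mean(0).round().tolist()))
    return out
E
python3 - <<'E'
from h import *
im=cv2.imread("pics/top0.png"); hsv=cv2.cvtColor(im,cv2.COLOR_BGR2HSV)
for u,v in [(307,263),(354,257),(411,267),(307,275),(200,260),(182,240)]: print(hsv[v,u])
m=cv2.inRange(hsv,(5,90,60),(20,255,255)); m[:,:]*=1
for z in (.056,.046,.036):
    print(z,[r for r in rect(m,"top",z) if 290<r[3][0]<430])
m2=cv2.inRange(hsv,(8,40,120),(28,160,255)); print("stand",[r for r in rect(m2,"top",.018) if 140<r[3][0]<270 and 215<r[3][1]<310])
big=np.hstack([cv2.resize(im[165:235,240:380],None,fx=4,fy=4,interpolation=2),]); big2=cv2.resize(im[215:305,145:285],None,fx=4,fy=4,interpolation=2)
cv2.imwrite("pics/c1.png",np.vstack([big,big2])[:600])
E
```

```text
[ 13 140 179]
[ 13 141 181]
[ 13 139 181]
[ 14 141 185]
[ 16 111 216]
[ 19  89 218]
0.056 [([6.0, 6.0], [115.0, 59.0], 89.3, [302.0, 421.0]), ([42.0, 6.0], [204.0, 152.0], -79.7, [300.0, 405.0]), ([437.0, -308.0], [141.0, 53.0], 16.2, [410.0, 268.0]), ([454.0, -3.0], [141.0, 59.0], 17.0, [307.0, 263.0]), ([471.0, -142.0], [138.0, 37.0], -7.1, [354.0, 257.0])]
0.046 [([3.0, 7.0], [116.0, 60.0], 89.3, [302.0, 421.0]), ([39.0, 6.0], [205.0, 153.0], -79.7, [300.0, 405.0]), ([437.0, -310.0], [142.0, 53.0], 16.2, [410.0, 268.0]), ([454.0, -3.0], [142.0, 59.0], 17.0, [307.0, 263.0]), ([471.0, -143.0], [139.0, 37.0], -7.1, [354.0, 257.0])]
0.036 [([-1.0, 7.0], [117.0, 60.0], 89.3, [302.0, 421.0]), ([37.0, 7.0], [207.0, 155.0], -79.7, [300.0, 405.0]), ([437.0, -312.0], [143.0, 53.0], 16.2, [410.0, 268.0]), ([454.0, -2.0], [143.0, 60.0], 17.0, [307.0, 263.0]), ([471.0, -144.0], [140.0, 37.0], -7.1, [354.0, 257.0])]
stand [([467.0, 309.0], [312.0, 86.0], 57.0, [205.0, 261.0])]
```

View pics/c1.png

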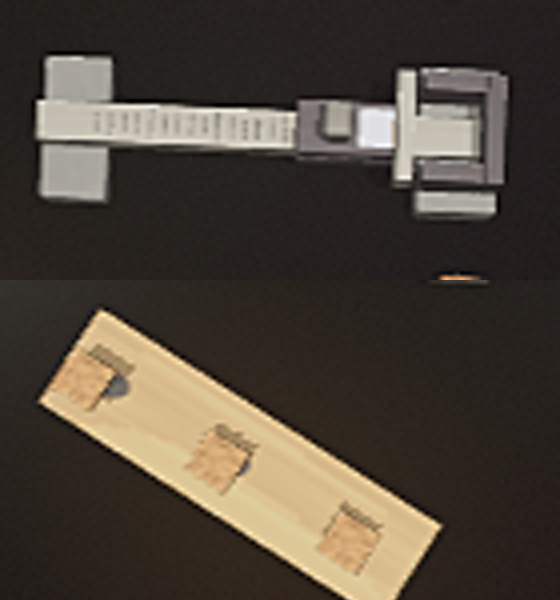

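The crop shows the caliper running right to left along world +y, with the jaw almost shut and the grip block near crop (337,118). The three cork pads are at crop (85,378), (220,458) and (350,540), and the left one is highest.

Run:
```python
from h import *
f=lambda l:np.array(l)/4+np.array([240,165])-.375
g=lambda l:np.array(l)/4+np.array([145,215-70])-.375
r=lambda a:np.round(a*1000).astype(int).tolist()
print("beam",r(cast("top",f([(37,120),(297,130.5)]),.06)))
print("plate top L/R edge",r(cast("top",f([(394,68),(392,186),(415,70),(410,186)]),.105)))
print("prong",r(cast("top",f([(422,70),(507,73),(412,183),(503,185)]),.105)))
print("grip",r(cast("top",f([(337,120)]),.122)))
print("lfoot",r(cast("top",f([(46,56),(112,56),(40,200),(108,200)]),.03)))
for p,z in (((85,378),.1),((220,458),.085),((350,540),.07)): print("post",r(cast("top",g([p]),z)))
hsv=cv2.cvtColor(cv2.imread("pics/top0.png"),cv2.COLOR_BGR2HSV)
print("mug",r(cast("top",[(155,195)],.095)))
```

```text
beam [[660, 167, 60], [649, -27, 60]]
plate top L/R edge [[687, -97, 105], [601, -95, 105], [685, -113, 105], [601, -108, 105]]
prong [[685, -118, 105], [682, -179, 105], [603, -109, 105], [601, -174, 105]]
grip [[646, -56, 122]]
lfoot [[714, 164, 30], [713, 114, 30], [604, 169, 30], [603, 117, 30]]
post [[527, 399, 100]]
post [[469, 306, 85]]
post [[408, 215, 70]]
mug [[656, 434, 95]]
```

Request:
jog_arm:
  deltas:
    - [-1,[0.55,-0.82,0],[0,0,-0.2]]
    - [-1,[0.55,-0.82,0],[0,0,-0.2]]
    - [-1,[0.55,-0.82,0],[0,0,-0.2]]
    - [-1,[0.55,-0.82,0],[0,0,-0.2]]
    - [-1,[0.55,-0.82,0],[0,0,-0.2]]
    - [-1,[0.55,-0.82,0],[0,0,-0.2]]
    - [-1,[0.55,-0.82,0],[0,0,-0.2]]
    - [-1,[0.55,-0.82,0],[0,0,-0.2]]
    - [-1,[0.55,-0.82,0],[0,0,-0.2]]
    - [-1,[0.55,-0.82,0],[0,0,-0.2]]
  squeeze: 40

```text
t: 0.93
tool_pos: [0.4345, 0.256, 0.2309]
tool_rot: [1.477, 2.771, -0.002]
contact_force: [0.6, 0.7, 0.3]
opening: 0.0855
grip_force: 0.0
```

Request:
jog_arm:
  deltas:
    - [-1,[0.54,-0.79,0],[0,0,-0.2]]
    - [-1,[0.54,-0.79,0],[0,0,-0.2]]
    - [-1,[0.54,-0.79,0],[0,0,-0.2]]
    - [-1,[0.54,-0.79,0],[0,0,-0.2]]
    - [-1,[0.54,-0.79,0],[0,0,-0.2]]
    - [-1,[0.54,-0.79,0],[0,0,-0.2]]
    - [-1,[0.54,-0.79,0],[0,0,-0.2]]
    - [-1,[0.54,-0.79,0],[0,0,-0.2]]
    - [-1,[0.54,-0.79,0],[0,0,-0.2]]
    - [-1,[0.54,-0.79,0],[0,0,-0.2]]
    - [-1,[0.54,-0.79,0],[0,0,-0.2]]

```text
t: 1.85
tool_pos: [0.6495, -0.0588, 0.23]
tool_rot: [-2.261, -2.179, 0.002]
contact_force: [-0.3, 0.2, -0.3]
opening: 0.0857
grip_force: 0.0
```

```bash
cat >> h.py <<'E'
from scipy.spatial.transform import Rotation as Rn
def state():
    o=ctrl.get_obs(); y=Rn.from_rotvec(o["tool_rot"]).as_matrix()
    print("t%.1f"%o["t"],"tcp",np.round(o["tool_pos"]*1000,1),"yang %.1f"%np.degrees(np.arctan2(y[1,1],y[0,1])),"tilt",np.round(np.degrees(y[:2,2]),1),"F",np.round(o["contact_force"],1),"open %.1f grip %.1f"%(o["opening"]*1e3,o["grip_force"]),"q6 %.2f"%o["q"][5]); return o
def snap(n,name):
    c=ctrl.get_calibration(n); im=ctrl.get_image(n)[:,:,::-1].copy(); cv2.imwrite(f"pics/{name}.png",im); np.save(f"pics/{name}.npy",c,allow_pickle=True); return im,c
def load(name): return np.load(f"pics/{name}.npy",allow_pickle=True).item()
E
python3 - <<'E'
from h import *
state(); im,c=snap("wrist","w1"); snap("top","t1")
print(np.round(c["K"],1).tolist(),np.round(c["extrinsics"],3).tolist())
E
```

```text
t1.9 tcp [649.5 -58.8 230. ] yang -2.1 tilt [-0.1  0. ] F [-0.3  0.2 -0.3] open 85.7 grip 0.0 q6 -0.17
[[399.0, 0.0, 326.8], [0.0, 399.0, 248.1], [0.0, 0.0, 1.0]] [[0.999, -0.036, -0.002, -0.652], [-0.034, -0.965, 0.261, -0.067], [-0.011, -0.261, -0.965, 0.369], [0.0, 0.0, 0.0, 1.0]]
```

View pics/w1.png

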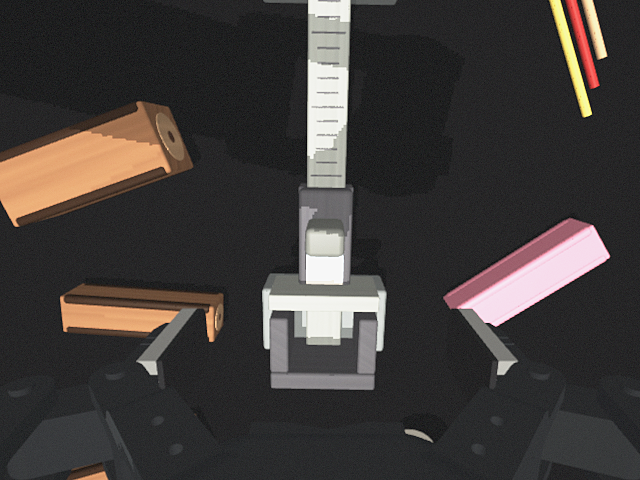

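The wrist view looks down on the caliper: beam at columns 307-350, grip block top at (306-343, 255-284), and jaw plate at rows 275-308. The prong tops are at rows 318-375, columns 271-375.

Run:
```python
from h import *
c=load("w1"); r=lambda a:np.round(a*1000).astype(int)[:,:2].tolist()
print("grip top",r(cast(0,[(306,256),(344,256),(306,284),(344,284)],.122,c)))
print("prong tops",r(cast(0,[(272,318),(375,318),(270,375),(375,375),(288,318),(358,318)],.105,c)))
print("plate top",r(cast(0,[(264,291),(384,292),(264,308),(385,308)],.105,c)))
print("beam edges",r(cast(0,[(308,10),(351,10),(307,180),(347,180)],.06,c)))
```

```text
grip top [[637, -65], [662, -66], [636, -84], [661, -85]]
prong tops [[609, -116], [684, -119], [604, -163], [683, -166], [620, -116], [671, -118]]
plate top [[604, -95], [690, -99], [603, -108], [691, -111]]
beam edges [[643, 96], [673, 95], [637, -22], [668, -23]]
```

Request:
jog_arm:
  deltas:
    - [-1,[0.005,0.007,-0.15],[0,0,0]]
    - [-1,[0.005,0.007,-0.345],[0,0,0]]
    - [-1,[0.005,0.007,-0.345],[0,0,0]]
    - [-1,[0.005,0.007,-0.345],[0,0,0]]
    - [-1,[0.005,0.007,-0.345],[0,0,0]]
    - [1,[0.005,0.007,-0.345],[0,0,0]]
    - [1,[0.005,0.007,-0.345],[0,0,0]]
    - [1,[0.005,0.007,-0.345],[0,0,0]]
    - [1,[0.005,0.007,-0.345],[0,0,0]]
    - [1,[0.005,0.007,-0.345],[0,0,0]]
    - [1,[0.005,0.007,-0.345],[0,0,0]]
    - [1,[0.005,0.007,-0.345],[0,0,0]]

```text
t: 2.95
tool_pos: [0.648, -0.0536, 0.096]
tool_rot: [-2.255, -2.178, 0.009]
contact_force: [-18.4, 1.0, 14.8]
opening: 0.0252
grip_force: 39.9
```

Request:
jog_arm:
  deltas:
    - [1,[-0.009,0,0.012],[0,0,0]]
    - [1,[-0.009,0.02,0.012],[0,0,0]]
    - [1,[-0.008,0.05,0.012],[0,0,0]]
    - [1,[-0.007,0.1,0.012],[0,0,0]]
    - [1,[-0.005,0.15,0.012],[0,0,0]]
    - [1,[-0.002,0.2,0.012],[0,0,0]]
    - [1,[0.0,0.25,0.012],[0,0,0]]
    - [1,[0.003,0.3,0.012],[0,0,0]]
    - [1,[0.006,0.33,0.012],[0,0,0]]
    - [1,[0.007,0.34,0.012],[0,0,0]]
    - [1,[0.007,0.34,0.012],[0,0,0]]

```text
t: 3.87
tool_pos: [0.6553, 0.0831, 0.0963]
tool_rot: [2.257, 2.182, 0.005]
contact_force: [13.9, 1.9, -15.6]
opening: 0.0253
grip_force: 44.6
```

```bash
python3 -c "
from h import *
state()"
```

```text
t3.9 tcp [655.3  83.1  96.3] yang -1.9 tilt [0.2 0. ] F [ 13.9   1.9 -15.6] open 25.3 grip 44.6 q6 0.05
```

Request:
jog_arm:
  deltas:
    - [-1,[0,0,0],[0,0,0]]
    - [-1,[0,0,0],[0,0,0]]
    - [-1,[0,0,0],[0,0,0]]
    - [-1,[0,0,0.1],[0,0,0]]
    - [-1,[0,0,0.3],[0,0,0]]
    - [-1,[-0.25,-0.1,0.3],[0,0,0.27]]
    - [-1,[-0.25,-0.1,0.3],[0,0,0.27]]
    - [-1,[-0.25,-0.1,0.3],[0,0,0.27]]
    - [-1,[-0.25,-0.1,0.3],[0,0,0.27]]
    - [-1,[-0.25,-0.1,0.3],[0,0,0.27]]
    - [-1,[-0.25,-0.1,0.3],[0,0,0.27]]
    - [-1,[-0.25,-0.1,0.3],[0,0,0.27]]

```text
t: 4.87
tool_pos: [0.5538, 0.0421, 0.2196]
tool_rot: [1.151, 2.921, 0.001]
contact_force: [-0.5, 0.2, -0.2]
opening: 0.0854
grip_force: 0.0
```

Request:
jog_arm:
  deltas:
    - [-1,[-0.245,-0.11,0],[0,0,0.335]]
    - [-1,[-0.245,-0.11,0],[0,0,0.335]]
    - [-1,[-0.245,-0.11,0],[0,0,0.335]]
    - [-1,[-0.245,-0.11,0],[0,0,0.335]]
    - [-1,[-0.245,-0.11,0],[0,0,0.335]]
    - [-1,[-0.245,-0.11,0],[0,0,0.335]]
    - [-1,[-0.245,-0.11,0],[0,0,0.335]]
    - [-1,[-0.245,-0.11,0],[0,0,0.335]]
    - [-1,[-0.245,-0.11,0],[0,0,0.335]]
    - [-1,[-0.245,-0.11,0],[0,0,0.335]]
    - [-1,[-0.245,-0.11,0],[0,0,0.335]]
    - [-1,[-0.245,-0.11,0],[0,0,0.335]]

```text
t: 5.87
tool_pos: [0.4559, -0.0017, 0.2186]
tool_rot: [-0.461, 3.107, -0.0]
contact_force: [0.6, 0.0, 0.4]
opening: 0.0855
grip_force: 0.0
```

Run:
```python
from h import *
state(); im,c=snap("wrist","w2"); state()
hsv=cv2.cvtColor(im,cv2.COLOR_BGR2HSV)
print(hsv[200,320]); m=cv2.inRange(hsv,(5,90,60),(20,255,255)); print(rect(m,0,.056,c,800))
```

```text
t5.9 tcp [455.9  -1.7 218.6] yang 106.9 tilt [ 0.1 -0. ] F [0.6 0.  0.4] open 85.5 grip 0.0 q6 -2.03
t5.9 tcp [455.9  -1.7 218.5] yang 106.9 tilt [ 0. -0.] F [-0.1 -0.2  0.2] open 85.3 grip 0.0 q6 -2.03
[ 13 129 224]
[([412.0, 201.0], [51.0, 49.0], -78.1, [594.0, 248.0]), ([455.0, -5.0], [139.0, 56.0], 16.5, [325.0, 221.0]), ([467.0, -133.0], [133.0, 42.0], -6.4, [159.0, 184.0])]
```

View pics/w2.png

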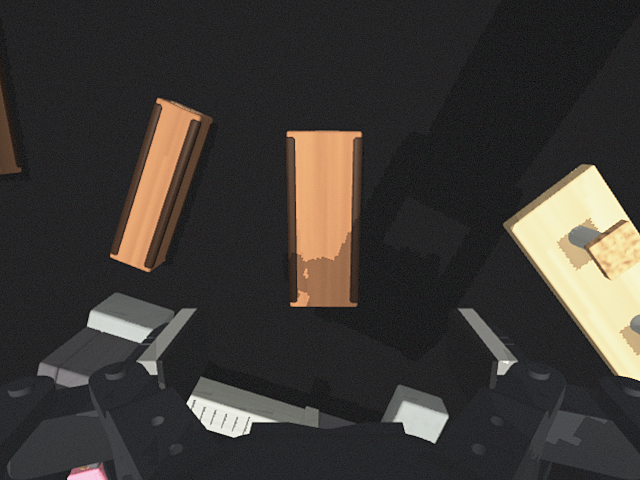

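The billet under the gripper measures 139 x 56 mm, so it is the thick one. It is centred at (455,-5) mm with its length at 16.5°, spanning columns 287-362 in the wrist view.

Request:
jog_arm:
  deltas:
    - [-1,[-0.003,-0.008,-0.3],[0,0,0]]
    - [-1,[-0.003,-0.008,-0.45],[0,0,0]]
    - [-1,[-0.003,-0.008,-0.48],[0,0,0]]
    - [-1,[-0.003,-0.008,-0.525],[0,0,0]]
    - [-1,[-0.003,-0.008,-0.525],[0,0,0]]
    - [-1,[-0.003,-0.008,-0.525],[0,0,0]]
    - [-1,[-0.003,-0.008,-0.525],[0,0,0]]
    - [1,[-0.003,-0.008,-0.525],[0,0,0]]
    - [1,[-0.003,-0.008,-0.525],[0,0,0]]
    - [1,[-0.003,-0.008,-0.525],[0,0,0]]
    - [1,[-0.003,-0.008,-0.525],[0,0,0]]
    - [1,[-0.003,-0.008,-0.525],[0,0,0]]

```text
t: 6.92
tool_pos: [0.4578, -0.0052, 0.0118]
tool_rot: [-0.462, 3.101, -0.003]
contact_force: [-0.6, 0.7, 8.1]
opening: 0.0557
grip_force: 44.6
```

Request:
jog_arm:
  deltas:
    - [1,[0,0,0],[0,0,0]]
    - [1,[0,0,0.1],[0,0,0]]
    - [1,[0,0,0.2],[0,0,0]]
    - [1,[0,0,0.3],[0,0,0]]
    - [1,[0,0,0.4],[0,0,0]]
    - [1,[0,0,0.4],[0,0,0]]

```text
t: 7.42
tool_pos: [0.4602, -0.0057, 0.1796]
tool_rot: [-0.461, 3.089, -0.01]
contact_force: [1.3, -0.1, -1.3]
opening: 0.0553
grip_force: 44.7
```

```bash
python3 -c "
from h import *
state();snap('wrist','w3')"
```

```text
t7.4 tcp [460.2  -5.7 179.6] yang 107.0 tilt [ 1.1 -0.2] F [ 1.3 -0.1 -1.3] open 55.3 grip 44.7 q6 -2.04
```

View pics/w3.png

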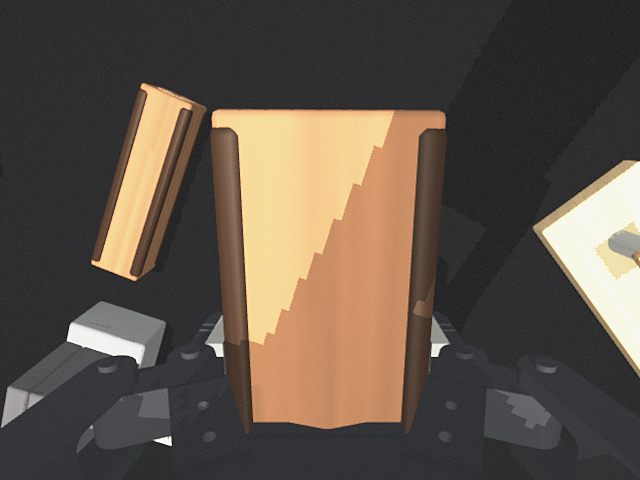

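The wrist view shows the thick billet held squarely between the pads, at columns 212-445. The thin billet is at (145,185).

Request:
jog_arm:
  deltas:
    - [1,[0,0,0],[0,0,0]]
    - [1,[0,0,0],[0,0,0]]
    - [1,[0,0,0],[0,0,0]]

```text
t: 7.72
tool_pos: [0.4531, -0.0046, 0.1657]
tool_rot: [0.463, -3.103, -0.002]
contact_force: [-0.4, -0.3, -3.4]
opening: 0.0553
grip_force: 44.6
```

```bash
python3 -c "
from h import *
state()
im,c=snap('wrist','w4')
m=cv2.inRange(cv2.cvtColor(im,cv2.COLOR_BGR2HSV),(5,60,30),(22,255,255));print(rect(m,0,.156+.0568,c,5000), rect(m,0,.056,c,5000))"
```

```text
t7.7 tcp [453.1  -4.6 165.7] yang 107.0 tilt [-0.2  0. ] F [-0.4 -0.3 -3.4] open 55.3 grip 44.6 q6 -2.04
[([426.0, -13.0], [87.0, 55.0], 16.7, [327.0, 262.0]), ([420.0, -64.0], [50.0, 17.0], -6.4, [132.0, 196.0])] [([483.0, 5.0], [230.0, 145.0], 16.7, [327.0, 262.0]), ([466.0, -131.0], [132.0, 44.0], -6.4, [132.0, 196.0])]
```

Request:
jog_arm:
  deltas:
    - [1,[0.25,-0.05,0],[0,0,-0.109]]
    - [1,[0.496,-0.093,0],[0,0,-0.109]]
    - [1,[0.496,-0.093,0],[0,0,-0.109]]
    - [1,[0.496,-0.093,0],[0,0,-0.109]]
    - [1,[0.496,-0.093,0],[0,0,-0.109]]
    - [1,[0.496,-0.093,0],[0,0,-0.109]]
    - [1,[0.496,-0.093,0],[0,0,-0.109]]
    - [1,[0.496,-0.093,-0.08],[0,0,-0.109]]
    - [1,[0.496,-0.093,-0.14],[0,0,-0.109]]
    - [1,[0.496,-0.093,-0.17],[0,0,-0.109]]
    - [1,[0.496,-0.093,-0.17],[0,0,-0.109]]
    - [1,[0.496,-0.093,-0.17],[0,0,-0.109]]

```text
t: 8.77
tool_pos: [0.6517, -0.0417, 0.0993]
tool_rot: [-0.072, -3.139, -0.001]
contact_force: [0.3, 0.3, -1.7]
opening: 0.0559
grip_force: 44.5
```

Request:
jog_arm:
  deltas:
    - [1,[0,0,0],[0,0,0]]
    - [1,[0,0,0],[0,0,0]]

```text
t: 8.93
tool_pos: [0.6543, -0.0422, 0.1027]
tool_rot: [0.072, 3.137, -0.001]
contact_force: [-0.8, -0.3, -1.8]
opening: 0.056
grip_force: 44.5
```

```bash
python3 -c "
from h import *
state();snap('top','t2')
im,c=snap('side','s2')
cv2.imwrite('pics/s2c.png',cv2.resize(im[130:330,240:480],None,fx=3,fy=3,interpolation=2))"
```

```text
t8.9 tcp [654.3 -42.2 102.7] yang 87.4 tilt [ 0.2 -0. ] F [-0.8 -0.3 -1.8] open 56.0 grip 44.5 q6 -1.70
```

View pics/s2c.png

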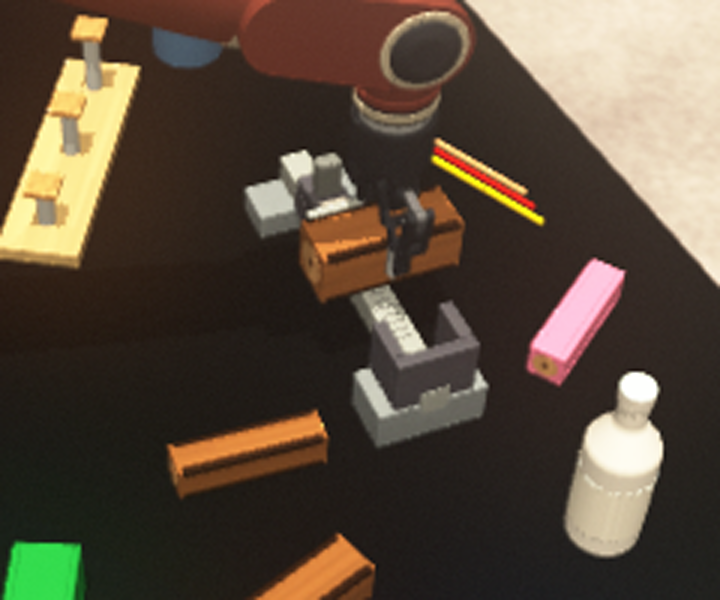

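The side crop shows the billet over the open beam, level and roughly centred at crop (390,250). The jaw is fully back, near (325,175).

Request:
jog_arm:
  deltas:
    - [1,[-0.004,0,-0.03],[0,0,0]]
    - [1,[-0.004,0,-0.055],[0,0,0]]
    - [1,[-0.004,0,-0.066],[0,0,0]]
    - [1,[-0.004,0,-0.07],[0,0,0]]
    - [1,[-0.004,0,-0.07],[0,0,0]]
    - [1,[-0.004,0,-0.07],[0,0,0]]

```text
t: 9.53
tool_pos: [0.6509, -0.0419, 0.0719]
tool_rot: [-0.072, -3.139, -0.0]
contact_force: [-2.1, 0.8, 3.8]
opening: 0.0557
grip_force: 45.1
```

Request:
jog_arm:
  deltas:
    - [-1,[0,0,0],[0,0,0]]
    - [-1,[0,0,0],[0,0,0]]
    - [-1,[0,0,0],[0,0,0]]
    - [-1,[0,0,0.1],[0,0,0]]
    - [-1,[0,0,0.2],[0,0,0]]
    - [-1,[0,0,0.3],[0,0,0]]
    - [-1,[0,0.1,0.3],[0,0,0]]
    - [-1,[0.01,0.2,0.3],[0,0,0]]
    - [0,[0.014,0.3,0.3],[0,0,0]]
    - [0,[0.014,0.3,0.3],[0,0,0]]
    - [0,[0.014,0.3,0.3],[0,0,0]]
    - [0,[0.014,0.3,0.3],[0,0,0]]

```text
t: 10.53
tool_pos: [0.657, 0.0778, 0.1918]
tool_rot: [-0.072, -3.141, 0.001]
contact_force: [-0.5, -1.0, 0.6]
opening: 0.043
grip_force: 0.0
```

```bash
python3 -c "
from h import *
state();snap('wrist','w5')"
```

```text
t10.5 tcp [657.   77.8 191.8] yang 87.4 tilt [-0. -0.] F [-0.5 -1.   0.6] open 43.0 grip 0.0 q6 -1.52
```

View pics/w5.png

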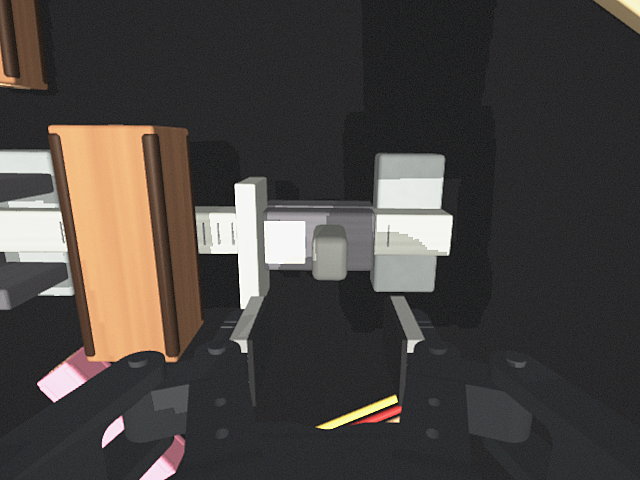

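The thick billet lies across the beam at columns 50-200. The jaw plate is at columns 236-267, and the grip block top is around (314-347, 248-280).

Run:
```python
from h import *
c=load("w5"); r=lambda a:np.round(a*1000).astype(int)[:,:2].tolist()
print("grip",r(cast(0,[(314,250),(347,250),(314,280),(347,280)],.122,c)))
print("plate",r(cast(0,[(236,190),(240,305)],.105,c)))
print("billet",r(cast(0,[(50,127),(186,127),(90,355),(180,358)],.116,c)))
```

```text
grip [[651, 72], [651, 90], [668, 71], [669, 89]]
plate [[618, 28], [688, 23]]
billet [[579, -63], [582, 8], [713, -69], [717, -14]]
```

Request:
jog_arm:
  deltas:
    - [0.15,[0,0.007,-0.1],[0,0,0]]
    - [0.15,[0,0.007,-0.18],[0,0,0]]
    - [0.15,[0,0.007,-0.225],[0,0,0]]
    - [0.15,[0,0.007,-0.24],[0,0,0]]
    - [0.15,[0,0.007,-0.24],[0,0,0]]
    - [0.15,[0,0.007,-0.24],[0,0,0]]
    - [1,[0,0.007,-0.24],[0,0,0]]
    - [1,[0,0.007,-0.24],[0,0,0]]
    - [1,[0,0.007,-0.24],[0,0,0]]
    - [1,[0,0.007,-0.24],[0,0,0]]

```text
t: 11.42
tool_pos: [0.6588, 0.0804, 0.099]
tool_rot: [0.073, 3.136, -0.001]
contact_force: [-0.3, -1.3, 5.5]
opening: 0.0192
grip_force: 41.3
```

Request:
jog_arm:
  deltas:
    - [1,[-0.001,-0.02,0.01],[0,0,0]]
    - [1,[-0.002,-0.04,0.01],[0,0,0]]
    - [1,[-0.003,-0.06,0.01],[0,0,0]]
    - [1,[-0.004,-0.08,0.01],[0,0,0]]
    - [1,[-0.005,-0.1,0.01],[0,0,0]]
    - [1,[-0.006,-0.12,0.01],[0,0,0]]
    - [1,[-0.007,-0.14,0.01],[0,0,0]]
    - [1,[-0.008,-0.16,0.01],[0,0,0]]
    - [1,[-0.009,-0.18,0.01],[0,0,0]]
    - [1,[-0.01,-0.195,0.01],[0,0,0]]
    - [1,[-0.01,-0.205,0.01],[0,0,0]]
    - [1,[-0.01,-0.205,0.01],[0,0,0]]

```text
t: 12.42
tool_pos: [0.6541, -0.0012, 0.099]
tool_rot: [0.074, 3.137, 0.002]
contact_force: [7.6, -0.0, -8.3]
opening: 0.019
grip_force: 42.4
```

```bash
python3 -c "
from h import *
state();snap('top','t3')"
```

```text
t12.4 tcp [654.1  -1.2  99. ] yang 87.3 tilt [0.2 0.1] F [ 7.6 -0.  -8.3] open 19.0 grip 42.4 q6 -1.64
```

Request:
jog_arm:
  deltas:
    - [1,[-0.002,-0.005,-0.004],[0,0,0]]
    - [1,[-0.002,-0.01,-0.004],[0,0,0]]
    - [1,[-0.002,-0.015,-0.004],[0,0,0]]
    - [1,[-0.002,-0.018,-0.004],[0,0,0]]
    - [1,[-0.002,-0.018,-0.004],[0,0,0]]
    - [1,[-0.002,-0.018,-0.004],[0,0,0]]

```text
t: 12.97
tool_pos: [0.6538, -0.0078, 0.099]
tool_rot: [0.073, 3.136, 0.002]
contact_force: [5.8, 2.5, -2.2]
opening: 0.0191
grip_force: 43.1
```

Request:
jog_arm:
  deltas:
    - [1,[-0.001,-0.005,0],[0,0,0]]
    - [1,[-0.001,-0.008,0],[0,0,0]]
    - [1,[-0.001,-0.008,0],[0,0,0]]
    - [1,[-0.001,-0.008,0],[0,0,0]]
    - [1,[-0.001,-0.008,0],[0,0,0]]

```text
t: 13.38
tool_pos: [0.6538, -0.0082, 0.0991]
tool_rot: [0.072, 3.135, 0.01]
contact_force: [7.6, 10.5, -3.0]
opening: 0.0192
grip_force: 43.2
```

```bash
python3 -c "
from h import *
state();snap('top','t4'); im=cv2.imread('pics/t4.png')
s,_=snap('side','s4')
cv2.imwrite('pics/t4c.png',np.vstack([cv2.resize(im[170:230,260:400],None,fx=4,fy=4,interpolation=2),cv2.resize(s[170:260,320:460],None,fx=4,fy=4,interpolation=2)]))"
```

```text
t13.4 tcp [653.8  -8.2  99.1] yang 87.4 tilt [0.3 0.3] F [ 7.6 10.5 -3. ] open 19.2 grip 43.2 q6 -1.66
```

View pics/t4c.png

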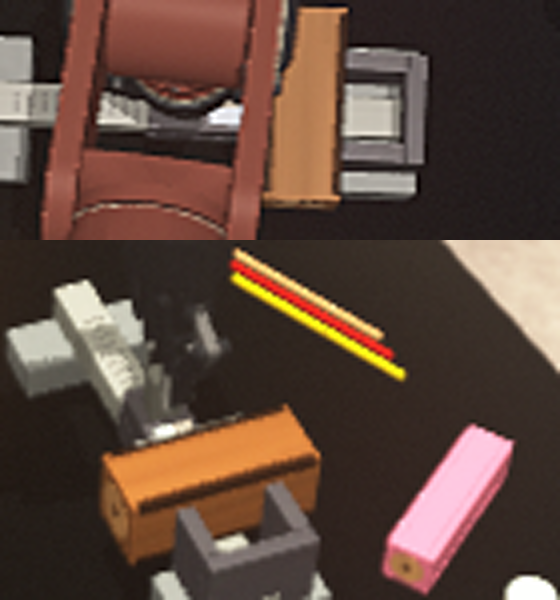

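The crops show the thick billet flush against both prongs with the jaw plate on its other face, at 10.5 N. I'll add a little push, then open the jaw.

Request:
jog_arm:
  deltas:
    - [1,[0,-0.004,0],[0,0,0]]
    - [1,[0,-0.004,0],[0,0,0]]
    - [1,[0,-0.004,0],[0,0,0]]
    - [1,[0,-0.004,0],[0,0,0]]
    - [1,[0,-0.004,0],[0,0,0]]

```text
t: 13.9
tool_pos: [0.6538, -0.0082, 0.0991]
tool_rot: [0.071, 3.135, 0.014]
contact_force: [6.9, 15.3, -2.2]
opening: 0.0194
grip_force: 43.5
```

Request:
jog_arm:
  deltas:
    - [1,[0.001,0.01,0],[0,0,0]]
    - [1,[0.002,0.03,0],[0,0,0]]
    - [1,[0.003,0.06,0],[0,0,0]]
    - [1,[0.004,0.09,0],[0,0,0]]
    - [1,[0.006,0.12,0],[0,0,0]]
    - [1,[0.008,0.16,0],[0,0,0]]
    - [1,[0.01,0.2,0],[0,0,0]]
    - [1,[0.01,0.22,0],[0,0,0]]
    - [1,[0.01,0.22,0],[0,0,0]]
    - [0.15,[0.01,0.22,0],[0,0,0]]
    - [0.15,[0.01,0.22,0],[0,0,0]]
    - [0.15,[0.01,0.22,0.08],[0,0,0]]

```text
t: 14.9
tool_pos: [0.6506, 0.0747, 0.1229]
tool_rot: [-0.072, -3.126, 0.0]
contact_force: [-1.3, 0.3, -1.6]
opening: 0.0362
grip_force: 0.0
```

```bash
python3 -c "
from h import *
state()"
```

```text
t14.9 tcp [650.6  74.7 122.9] yang 87.4 tilt [-0.8  0. ] F [-1.3  0.3 -1.6] open 36.2 grip 0.0 q6 -1.52
```

Request:
jog_arm:
  deltas:
    - [0.15,[0,0,0.15],[0,0,0]]
    - [-0.75,[-0.016,-0.1,0.22],[0,0,0]]
    - [-0.75,[-0.016,-0.2,0.22],[0,0,0]]
    - [-0.75,[-0.016,-0.3,0.22],[0,0,0]]
    - [-0.75,[-0.016,-0.4,0.22],[0,0,0]]
    - [-0.75,[-0.016,-0.409,0.22],[0,0,0]]
    - [-0.75,[-0.016,-0.409,0.22],[0,0,0]]
    - [-0.75,[-0.016,-0.409,0.22],[0,0,0]]
    - [-0.75,[-0.016,-0.409,0.22],[0,0,0]]

```text
t: 15.65
tool_pos: [0.6491, -0.0878, 0.2181]
tool_rot: [-0.071, -3.14, -0.001]
contact_force: [1.5, 0.7, -0.6]
opening: 0.0748
grip_force: 0.0
```

```bash
python3 -c "
from h import *
state();im,c=snap('wrist','w6')
hsv=cv2.cvtColor(im,cv2.COLOR_BGR2HSV);m=cv2.inRange(hsv,(5,90,60),(20,255,255)); print(rect(m,0,.116,c,3000))
im,c=snap('top','t5');hsv=cv2.cvtColor(im,cv2.COLOR_BGR2HSV);m=cv2.inRange(hsv,(5,90,60),(20,255,255));print([r for r in rect(m,'top',.046,c,300) if 290<r[3][0]<440 and r[3][1]<320])"
```

```text
t15.7 tcp [649.1 -87.8 218.1] yang 87.4 tilt [-0.   0.1] F [ 1.5  0.7 -0.6] open 74.8 grip 0.0 q6 -1.77
[([646.0, -90.0], [139.0, 56.0], -3.2, [323.0, 234.0]), ([532.0, -132.0], [48.0, 31.0], -6.5, [239.0, 43.0]), ([520.0, -238.0], [51.0, 31.0], 87.5, [40.0, 26.0])]
[([437.0, -310.0], [142.0, 53.0], 16.2, [410.0, 268.0])]
```

View pics/w6.png

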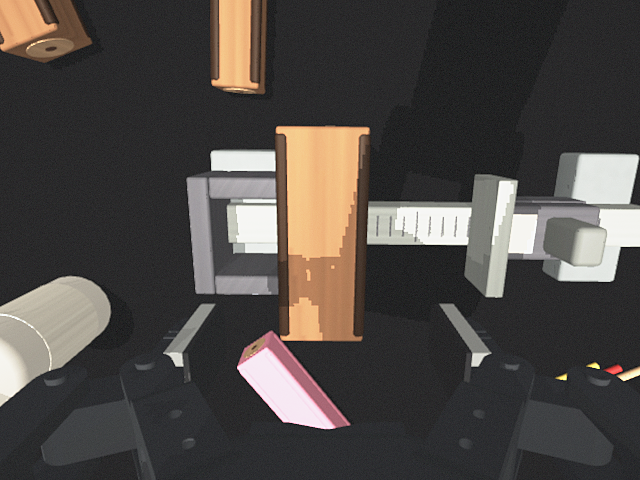

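The thick billet lies against the prongs at (646,-90) mm, yaw -3.2°, at columns 276-370. The jaw is well clear, with its plate at columns 470-515.

Request:
jog_arm:
  deltas:
    - [-0.75,[-0.008,-0.004,-0.15],[0,0,0]]
    - [-0.75,[-0.008,-0.004,-0.25],[0,0,0]]
    - [-0.75,[-0.008,-0.004,-0.33],[0,0,0]]
    - [-0.75,[-0.008,-0.004,-0.36],[0,0,0]]
    - [-0.75,[-0.008,-0.004,-0.365],[0,0,0]]
    - [-0.75,[-0.008,-0.004,-0.365],[0,0,0]]
    - [1,[-0.008,-0.004,-0.365],[0,0,0]]
    - [1,[-0.008,-0.004,-0.365],[0,0,0]]
    - [1,[-0.008,-0.004,-0.365],[0,0,0]]
    - [1,[-0.008,-0.004,-0.365],[0,0,0]]

```text
t: 16.58
tool_pos: [0.6485, -0.0907, 0.076]
tool_rot: [0.072, 3.135, -0.001]
contact_force: [0.5, 1.3, 5.8]
opening: 0.0556
grip_force: 44.6
```

```bash
python3 -c "
from h import *
state()"
```

```text
t16.6 tcp [648.5 -90.7  76. ] yang 87.4 tilt [ 0.3 -0.1] F [0.5 1.3 5.8] open 55.6 grip 44.6 q6 -1.78
```

Request:
jog_arm:
  deltas:
    - [1,[0,0.005,0.06],[0,0,0]]
    - [1,[0,0.01,0.16],[0,0,0]]
    - [1,[0,0.01,0.26],[0,0,0]]
    - [1,[0,0.04,0.34],[0,0,0]]
    - [1,[-0.04,0.12,0.34],[0,0,-0.04]]
    - [1,[-0.08,0.2,0.34],[0,0,-0.08]]
    - [1,[-0.11,0.3,0.34],[0,0,-0.1]]
    - [1,[-0.14,0.4,0.34],[0,0,-0.13]]
    - [1,[-0.17,0.5,0.34],[0,0,-0.169]]
    - [1,[-0.2,0.6,0.34],[0,0,-0.169]]
    - [1,[-0.22,0.68,0.34],[0,0,-0.169]]
    - [1,[-0.25,0.76,0.34],[0,0,-0.169]]

```text
t: 17.58
tool_pos: [0.5452, 0.2154, 0.2086]
tool_rot: [0.893, 3.012, 0.0]
contact_force: [0.1, 0.0, -2.7]
opening: 0.0556
grip_force: 43.7
```

Request:
jog_arm:
  deltas:
    - [1,[-0.02,0.2,0],[0,0,0]]
    - [1,[-0.036,0.35,0],[0,0,0]]
    - [1,[-0.04,0.44,0],[0,0,0]]
    - [1,[-0.043,0.458,0],[0,0,0]]
    - [1,[-0.043,0.458,0],[0,0,0]]
    - [1,[-0.043,0.458,0],[0,0,0]]
    - [1,[-0.043,0.458,-0.05],[0,0,0]]
    - [1,[-0.043,0.458,-0.1],[0,0,0]]
    - [1,[-0.043,0.458,-0.13],[0,0,0]]
    - [1,[-0.043,0.458,-0.13],[0,0,0]]
    - [1,[-0.043,0.458,-0.13],[0,0,0]]
    - [1,[-0.043,0.458,-0.13],[0,0,0]]

```text
t: 18.58
tool_pos: [0.5298, 0.3965, 0.1577]
tool_rot: [0.895, 3.01, 0.002]
contact_force: [0.6, 0.5, -2.6]
opening: 0.0554
grip_force: 44.0
```

```bash
python3 -c "
from h import *
state();snap('top','t6')
im,c=snap('wrist','w7')
s,_=snap('side','s6')
cv2.imwrite('pics/s6c.png',np.vstack([cv2.resize(s[100:220,210:350],None,fx=3,fy=3,interpolation=2),cv2.resize(im[:,::1],None,fx=.6562,fy=.4)]))"
```

```text
t18.6 tcp [529.8 396.5 157.7] yang 56.9 tilt [0.1 0. ] F [ 0.6  0.5 -2.6] open 55.4 grip 44.0 q6 -0.46
```

View pics/s6c.png

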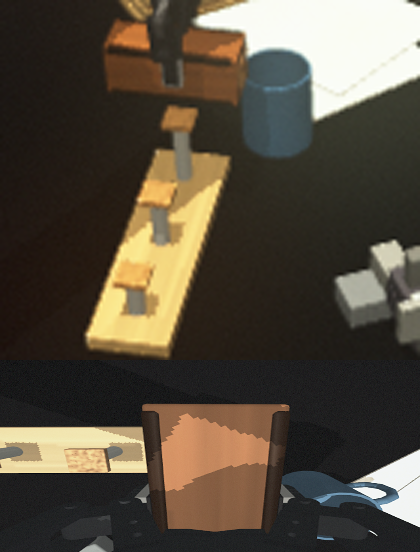

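```bash
python3 -c "
from h import *
c=load('w7');im=cv2.imread('pics/w7.png');hsv=cv2.cvtColor(im,cv2.COLOR_BGR2HSV)
col=hsv[60:200,320]; r=60+np.argmax(col[:,2]>80); print(r)
p=cast(0,[(320,r)],.198,c)[0]; t=np.array([.5298,.3965]); a=np.radians(57+90); print(p, (p[:2]-t)@[np.cos(a),np.sin(a)])"
```

```text
110
[0.46914823 0.43573361 0.198     ] 0.07223500549823192
```

Request:
jog_arm:
  deltas:
    - [1,[-0.002,0.004,-0.05],[0,0,0]]
    - [1,[-0.002,0.004,-0.08],[0,0,0]]
    - [1,[-0.002,0.004,-0.09],[0,0,0]]
    - [1,[-0.002,0.004,-0.09],[0,0,0]]
    - [1,[-0.002,0.004,-0.09],[0,0,0]]

```text
t: 19.15
tool_pos: [0.5281, 0.3983, 0.1203]
tool_rot: [-0.894, -3.011, 0.001]
contact_force: [-0.1, -0.0, -1.9]
opening: 0.0558
grip_force: 44.1
```

Request:
jog_arm:
  deltas:
    - [1,[0,0,-0.006],[0,0,0]]
    - [1,[0,0,-0.01],[0,0,0]]
    - [1,[0,0,-0.012],[0,0,0]]
    - [1,[0,0,-0.012],[0,0,0]]

```text
t: 19.48
tool_pos: [0.5284, 0.3985, 0.1161]
tool_rot: [0.894, 3.011, 0.001]
contact_force: [0.4, 1.0, -2.4]
opening: 0.0555
grip_force: 44.2
```

Request:
jog_arm:
  deltas:
    - [1,[0,0,-0.003],[0,0,0]]
    - [1,[0,0,-0.005],[0,0,0]]
    - [1,[0,0,-0.005],[0,0,0]]

```text
t: 19.73
tool_pos: [0.5285, 0.3985, 0.116]
tool_rot: [0.894, 3.011, 0.0]
contact_force: [-3.4, -1.3, 5.8]
opening: 0.0557
grip_force: 45.0
```

Request:
jog_arm:
  deltas:
    - [-0.8,[0,0,0],[0,0,0]]
    - [-0.8,[0,0,0],[0,0,0]]
    - [-0.8,[0,0,0.002],[0,0,0]]
    - [-0.8,[0,0,0.06],[0,0,0]]
    - [-0.8,[0,0,0.16],[0,0,0]]
    - [-0.8,[0,0,0.26],[0,0,0]]
    - [-1,[-0.01,-0.1,0.26],[0,0,0.03]]
    - [-1,[-0.02,-0.2,0.26],[0,0,0.06]]
    - [-1,[-0.04,-0.3,0.26],[0,0,0.09]]
    - [-1,[-0.05,-0.4,0.26],[0,0,0.12]]
    - [-1,[-0.06,-0.5,0.26],[0,0,0.15]]
    - [-1,[-0.07,-0.6,0.26],[0,0,0.17]]

```text
t: 20.73
tool_pos: [0.4997, 0.1568, 0.2178]
tool_rot: [0.06, 3.14, 0.0]
contact_force: [0.3, -0.1, -0.0]
opening: 0.0854
grip_force: 0.0
```

Request:
jog_arm:
  deltas:
    - [-1,[-0.01,-0.1,0],[0,0,0.03]]
    - [-1,[-0.02,-0.2,0],[0,0,0.06]]
    - [-1,[-0.04,-0.3,0],[0,0,0.08]]
    - [-1,[-0.05,-0.4,0],[0,0,0.1]]
    - [-1,[-0.06,-0.5,0],[0,0,0.103]]
    - [-1,[-0.08,-0.6,0],[0,0,0.103]]
    - [-1,[-0.1,-0.7,0],[0,0,0.103]]
    - [-1,[-0.12,-0.8,0],[0,0,0.103]]
    - [-1,[-0.14,-0.9,0],[0,0,0.103]]
    - [-1,[-0.15,-0.99,0],[0,0,0.103]]
    - [-1,[-0.15,-0.99,0],[0,0,0.103]]
    - [-1,[-0.15,-0.99,0],[0,0,0.103]]

```text
t: 21.73
tool_pos: [0.4397, -0.2392, 0.2177]
tool_rot: [-0.434, 3.111, 0.0]
contact_force: [0.1, -0.0, -1.0]
opening: 0.0851
grip_force: 0.0
```

Request:
jog_arm:
  deltas:
    - [-1,[0,-0.18,0],[0,0,0]]
    - [-1,[0,-0.18,0],[0,0,0]]
    - [-1,[0,-0.18,0],[0,0,0]]
    - [-1,[0,-0.18,0],[0,0,0]]

```text
t: 22.07
tool_pos: [0.4405, -0.3094, 0.2175]
tool_rot: [0.439, -3.111, -0.002]
contact_force: [-0.1, 0.5, -0.6]
opening: 0.0857
grip_force: 0.0
```

```bash
python3 -c "
from h import *
state();im,c=snap('wrist','w8')
m=cv2.inRange(cv2.cvtColor(im,cv2.COLOR_BGR2HSV),(5,60,30),(22,255,255))
print(rect(m,0,.046,c,3000))
im,c=snap('top','t7');im=cv2.cvtColor(im,cv2.COLOR_BGR2HSV);m=cv2.inRange(im,(5,60,60),(20,255,255))
print('top thin', [r for r in rect(m,'top',.036,c,300) if 290<r[3][0]<440 and r[3][1]<320]); m[:,260:]=0; m[:200]=0; m=cv2.inRange(im,(5,120,60),(15,255,255)); print('thick?',[r for r in rect(m,'top',.156,c,300) if r[3][0]<270 and 150<r[3][1]<320])
cv2.imwrite('pics/t7c.png',cv2.resize(cv2.imread('pics/t7.png')[190:310,130:330],None,fx=4,fy=4))"
```

```text
t22.1 tcp [ 440.5 -309.4  217.5] yang 106.1 tilt [-0.   0.1] F [-0.1  0.5 -0.6] open 85.7 grip 0.0 q6 -2.60
[([443.0, -156.0], [87.0, 51.0], -6.4, [504.0, 274.0]), ([438.0, -314.0], [140.0, 47.0], 16.6, [321.0, 213.0])]
top thin [([473.0, -301.0], [67.0, 52.0], 17.1, [406.0, 255.0]), ([472.0, -144.0], [141.0, 35.0], -5.6, [353.0, 257.0])]
thick? [([523.0, 394.0], [143.0, 71.0], -33.6, [160.0, 239.0])]
```

View pics/t7c.png

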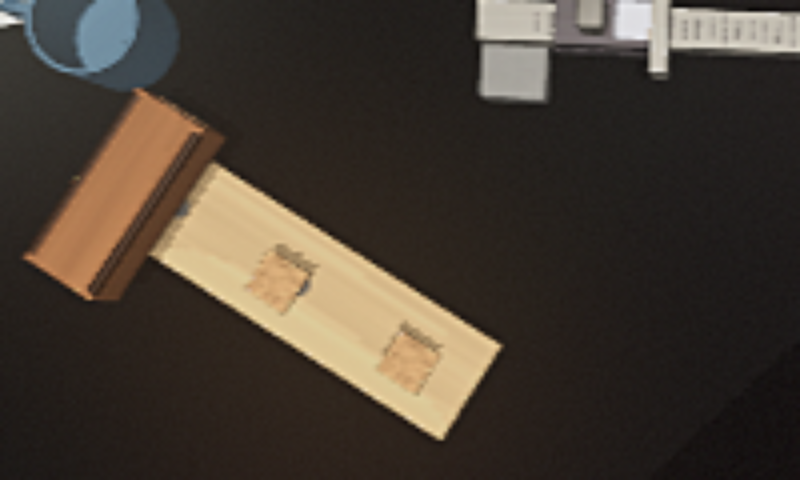

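The thick billet rests level on the highest post, in the upper left of the crop. The two other pads, at (280,280) and (410,358), are free.

Request:
jog_arm:
  deltas:
    - [-1,[-0.006,-0.011,-0.3],[0,0,0]]
    - [-1,[-0.006,-0.011,-0.45],[0,0,0]]
    - [-1,[-0.006,-0.011,-0.5],[0,0,0]]
    - [-1,[-0.006,-0.011,-0.523],[0,0,0]]
    - [-1,[-0.006,-0.011,-0.523],[0,0,0]]
    - [-1,[-0.006,-0.011,-0.523],[0,0,0]]
    - [-1,[-0.006,-0.011,-0.523],[0,0,0]]
    - [1,[-0.006,-0.011,-0.523],[0,0,0]]
    - [1,[-0.006,-0.011,-0.523],[0,0,0]]
    - [1,[-0.006,-0.011,-0.523],[0,0,0]]
    - [1,[-0.006,-0.011,-0.523],[0,0,0]]
    - [1,[-0.006,-0.011,-0.523],[0,0,0]]

```text
t: 23.17
tool_pos: [0.4399, -0.3156, 0.0121]
tool_rot: [-0.439, 3.107, -0.006]
contact_force: [0.4, 1.3, 6.0]
opening: 0.0459
grip_force: 43.3
```

Request:
jog_arm:
  deltas:
    - [1,[0,0,0],[0,0,0]]
    - [1,[0,0,0],[0,0,0]]
    - [1,[0,0,0.1],[0,0,0]]
    - [1,[0,0,0.2],[0,0,0]]
    - [1,[0,0,0.3],[0,0,0]]
    - [1,[0,0,0.4],[0,0,0]]
    - [1,[0,0,0.4],[0,0,0]]
    - [1,[0,0,0.4],[0,0,0]]
    - [1,[0,0,0.4],[0,0,0]]

```text
t: 23.92
tool_pos: [0.4377, -0.3139, 0.1689]
tool_rot: [-0.439, 3.11, -0.001]
contact_force: [-0.3, 0.1, -2.7]
opening: 0.0455
grip_force: 42.5
```

```bash
python3 -c "
from h import *
state()"
```

```text
t23.9 tcp [ 437.7 -313.9  168.9] yang 106.1 tilt [ 0. -0.] F [-0.3  0.1 -2.7] open 45.5 grip 42.5 q6 -2.61
```

Request:
jog_arm:
  deltas:
    - [1,[0.05,0.07,0],[0,0,-0.02]]
    - [1,[0.11,0.15,0],[0,0,-0.05]]
    - [1,[0.17,0.22,0],[0,0,-0.08]]
    - [1,[0.23,0.3,0],[0,0,-0.104]]
    - [1,[0.29,0.37,0],[0,0,-0.104]]
    - [1,[0.35,0.45,0],[0,0,-0.104]]
    - [1,[0.41,0.52,0],[0,0,-0.104]]
    - [1,[0.47,0.6,0],[0,0,-0.104]]
    - [1,[0.52,0.66,0],[0,0,-0.104]]
    - [1,[0.535,0.68,0],[0,0,-0.104]]
    - [1,[0.535,0.68,0],[0,0,-0.104]]
    - [1,[0.535,0.68,0],[0,0,-0.104]]

```text
t: 24.92
tool_pos: [0.6505, -0.0419, 0.166]
tool_rot: [-0.071, -3.136, 0.0]
contact_force: [-0.1, 0.2, -1.9]
opening: 0.0453
grip_force: 42.3
```

Request:
jog_arm:
  deltas:
    - [1,[0,0,-0.07],[0,0,0]]
    - [1,[0,0,-0.14],[0,0,0]]
    - [1,[0,0,-0.2],[0,0,0]]
    - [1,[0,0,-0.22],[0,0,0]]
    - [1,[0,0,-0.22],[0,0,0]]
    - [1,[0,0,-0.22],[0,0,0]]

```text
t: 25.42
tool_pos: [0.6513, -0.0431, 0.0806]
tool_rot: [-0.075, -3.14, 0.0]
contact_force: [0.1, -0.2, -1.5]
opening: 0.0454
grip_force: 42.3
```

```bash
python3 -c "
from h import *
state()"
```

```text
t25.4 tcp [651.3 -43.1  80.6] yang 87.3 tilt [-0. -0.] F [ 0.1 -0.2 -1.5] open 45.4 grip 42.3 q6 -1.70
```

Request:
jog_arm:
  deltas:
    - [1,[0,0,-0.012],[0,0,0]]
    - [1,[0,0,-0.018],[0,0,0]]
    - [1,[0,0,-0.021],[0,0,0]]
    - [1,[0,0,-0.021],[0,0,0]]
    - [1,[0,0,-0.021],[0,0,0]]

```text
t: 25.83
tool_pos: [0.6521, -0.042, 0.0726]
tool_rot: [0.072, 3.14, -0.0]
contact_force: [0.4, 0.2, -1.7]
opening: 0.0452
grip_force: 42.3
```

Request:
jog_arm:
  deltas:
    - [-1,[0,0,0],[0,0,0]]
    - [-1,[0,0,0],[0,0,0]]
    - [-1,[0,0,0],[0,0,0]]
    - [-1,[0,0,0.1],[0,0,0]]
    - [-1,[0,0,0.2],[0,0,0]]
    - [-1,[0,0,0.3],[0,0,0]]
    - [-1,[0,0.1,0.3],[0,0,0]]
    - [-1,[0.01,0.2,0.3],[0,0,0]]
    - [0.15,[0.013,0.295,0.3],[0,0,0]]
    - [0.15,[0.013,0.295,0.3],[0,0,0]]
    - [0.15,[0.013,0.295,0.3],[0,0,0]]
    - [0.15,[0.013,0.295,0.3],[0,0,0]]

```text
t: 26.83
tool_pos: [0.657, 0.0758, 0.1922]
tool_rot: [0.072, 3.141, -0.001]
contact_force: [0.3, -0.1, -0.4]
opening: 0.0389
grip_force: 0.0
```

```bash
python3 -c "
from h import *
state();im,c=snap('wrist','w9')
m=cv2.inRange(cv2.cvtColor(im,cv2.COLOR_BGR2HSV),(5,60,30),(22,255,255))
print(rect(m,0,.106,c,3000))
print(proj(0,[[.657,.075,.122]],c))"
```

```text
t26.8 tcp [657.   75.8 192.2] yang 87.4 tilt [ 0. -0.] F [ 0.3 -0.1 -0.4] open 38.9 grip 0.0 q6 -1.52
[([651.0, -33.0], [139.0, 62.0], -2.5, [139.0, 235.0]), ([537.0, -78.0], [43.0, 27.0], -8.0, [23.0, 45.0])]
[[324.27271694 260.45380189]]
```

View pics/w9.png

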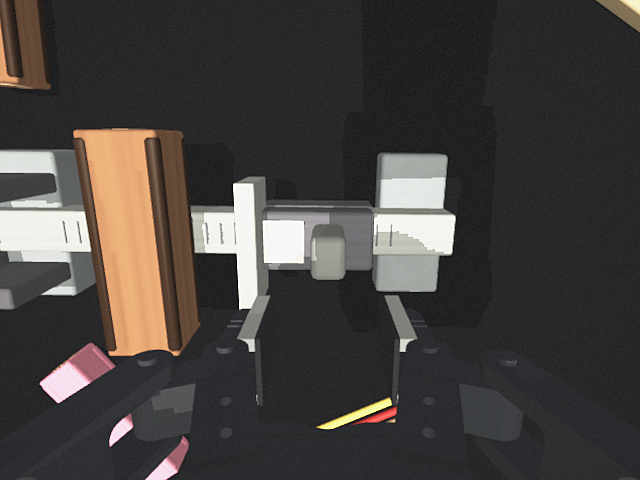

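The middle billet lies across the beam at columns 75-200. The grip block top is at (328,263), about y = 77 mm.

Request:
jog_arm:
  deltas:
    - [0.15,[0,0.004,-0.1],[0,0,0]]
    - [0.15,[0,0.004,-0.18],[0,0,0]]
    - [0.15,[0,0.004,-0.22],[0,0,0]]
    - [0.15,[0,0.004,-0.235],[0,0,0]]
    - [0.15,[0,0.004,-0.235],[0,0,0]]
    - [0.15,[0,0.004,-0.235],[0,0,0]]
    - [1,[0,0.004,-0.235],[0,0,0]]
    - [1,[0,0.004,-0.235],[0,0,0]]
    - [1,[0,0.004,-0.235],[0,0,0]]
    - [1,[0,0.004,-0.235],[0,0,0]]

```text
t: 27.72
tool_pos: [0.6587, 0.0772, 0.1009]
tool_rot: [0.073, 3.136, -0.001]
contact_force: [-1.3, -1.0, 6.0]
opening: 0.0191
grip_force: 41.8
```

Request:
jog_arm:
  deltas:
    - [1,[-0.001,-0.02,0.005],[0,0,0]]
    - [1,[-0.002,-0.04,0.005],[0,0,0]]
    - [1,[-0.003,-0.06,0.005],[0,0,0]]
    - [1,[-0.004,-0.08,0.005],[0,0,0]]
    - [1,[-0.005,-0.1,0.005],[0,0,0]]
    - [1,[-0.006,-0.12,0.005],[0,0,0]]
    - [1,[-0.007,-0.14,0.005],[0,0,0]]
    - [1,[-0.008,-0.16,0.005],[0,0,0]]
    - [1,[-0.009,-0.18,0.005],[0,0,0]]
    - [1,[-0.01,-0.2,0.005],[0,0,0]]
    - [1,[-0.011,-0.22,0.005],[0,0,0]]
    - [1,[-0.011,-0.225,0.005],[0,0,0]]

```text
t: 28.72
tool_pos: [0.6537, -0.0128, 0.1009]
tool_rot: [0.074, 3.138, 0.002]
contact_force: [3.3, 3.6, 0.0]
opening: 0.0188
grip_force: 41.1
```

Request:
jog_arm:
  deltas:
    - [1,[0,-0.005,0],[0,0,0]]
    - [1,[-0.001,-0.01,0],[0,0,0]]
    - [1,[-0.001,-0.015,0],[0,0,0]]
    - [1,[-0.001,-0.018,0],[0,0,0]]
    - [1,[-0.001,-0.018,0],[0,0,0]]
    - [1,[-0.001,-0.018,0],[0,0,0]]

```text
t: 29.22
tool_pos: [0.6533, -0.0182, 0.1009]
tool_rot: [0.072, 3.138, 0.004]
contact_force: [5.3, 4.7, 0.6]
opening: 0.0188
grip_force: 41.2
```

Near contact; push further.

Request:
jog_arm:
  deltas:
    - [1,[0,-0.004,0],[0,0,0]]
    - [1,[0,-0.008,0],[0,0,0]]
    - [1,[0,-0.01,0],[0,0,0]]
    - [1,[0,-0.01,0],[0,0,0]]
    - [1,[0,-0.01,0],[0,0,0]]
    - [1,[0,-0.01,0],[0,0,0]]

```text
t: 29.72
tool_pos: [0.6533, -0.0182, 0.1009]
tool_rot: [0.071, 3.138, 0.014]
contact_force: [4.9, 17.1, 2.7]
opening: 0.0189
grip_force: 41.8
```

```bash
python3 -c "
from h import *
state()
s,_=snap('side','s9')
im=cv2.cvtColor(snap('top','t9')[0],cv2.COLOR_BGR2HSV);m=cv2.inRange(im,(5,60,60),(20,255,255))
print([r for r in rect(m,'top',.106,None,300) if 290<r[3][0]<440 and r[3][1]<320])"
```

```text
t29.7 tcp [653.3 -18.2 100.9] yang 87.4 tilt [0.2 0.5] F [ 4.9 17.1  2.7] open 18.9 grip 41.8 q6 -1.67
[([470.0, -138.0], [134.0, 36.0], -7.0, [354.0, 257.0])]
```

Request:
jog_arm:
  deltas:
    - [1,[0,0,0],[0,0,0]]
    - [1,[0,0.01,0],[0,0,0]]
    - [1,[0.003,0.04,0],[0,0,0]]
    - [1,[0.004,0.08,0],[0,0,0]]
    - [1,[0.006,0.12,0],[0,0,0]]
    - [1,[0.008,0.16,0],[0,0,0]]
    - [1,[0.01,0.2,0],[0,0,0]]
    - [1,[0.011,0.24,0],[0,0,0]]
    - [1,[0.011,0.247,0],[0,0,0]]
    - [1,[0.011,0.247,0],[0,0,0]]
    - [0.15,[0.011,0.247,0],[0,0,0]]
    - [0.15,[0.011,0.247,0],[0,0,0]]

```text
t: 30.82
tool_pos: [0.6554, 0.0757, 0.0993]
tool_rot: [-0.071, -3.137, 0.001]
contact_force: [-0.8, -0.7, 0.1]
opening: 0.0361
grip_force: 0.0
```

```bash
python3 -c "
from h import *
state()"
```

```text
t30.8 tcp [655.4  75.7  99.3] yang 87.4 tilt [-0.2 -0. ] F [-0.8 -0.7  0.1] open 36.1 grip 0.0 q6 -1.52
```

Request:
jog_arm:
  deltas:
    - [0.15,[0,0,0.1],[0,0,0]]
    - [0.15,[0,0,0.2],[0,0,0]]
    - [-0.55,[-0.016,-0.1,0.3],[0,0,0]]
    - [-0.55,[-0.016,-0.2,0.3],[0,0,0]]
    - [-0.55,[-0.016,-0.3,0.3],[0,0,0]]
    - [-0.55,[-0.016,-0.4,0.3],[0,0,0]]
    - [-0.55,[-0.016,-0.424,0.3],[0,0,0]]
    - [-0.55,[-0.016,-0.424,0.3],[0,0,0]]
    - [-0.55,[-0.016,-0.424,0.3],[0,0,0]]
    - [-0.55,[-0.016,-0.424,0.3],[0,0,0]]

```text
t: 31.65
tool_pos: [0.6497, -0.0932, 0.2193]
tool_rot: [-0.071, -3.139, -0.002]
contact_force: [0.2, -0.2, 0.3]
opening: 0.0659
grip_force: 0.0
```

```bash
python3 -c "
from h import *
state();im,c=snap('wrist','w10')
m=cv2.inRange(cv2.cvtColor(im,cv2.COLOR_BGR2HSV),(5,90,60),(20,255,255))
print(rect(m,0,.106,c,3000))"
```

```text
t31.6 tcp [649.7 -93.2 219.3] yang 87.4 tilt [-0.1  0.1] F [ 0.2 -0.2  0.3] open 65.9 grip 0.0 q6 -1.78
[([647.0, -95.0], [140.0, 46.0], -3.1, [327.0, 244.0]), ([530.0, -135.0], [50.0, 32.0], -6.4, [245.0, 41.0])]
```

Request:
jog_arm:
  deltas:
    - [-0.55,[-0.007,-0.003,-0.15],[0,0,0]]
    - [-0.55,[-0.007,-0.003,-0.25],[0,0,0]]
    - [-0.55,[-0.007,-0.003,-0.33],[0,0,0]]
    - [-0.55,[-0.007,-0.003,-0.36],[0,0,0]]
    - [-0.55,[-0.007,-0.003,-0.368],[0,0,0]]
    - [-0.55,[-0.007,-0.003,-0.368],[0,0,0]]
    - [-0.55,[-0.007,-0.003,-0.368],[0,0,0]]
    - [1,[-0.007,-0.003,-0.368],[0,0,0]]
    - [1,[-0.007,-0.003,-0.368],[0,0,0]]
    - [1,[-0.007,-0.003,-0.368],[0,0,0]]
    - [1,[-0.007,-0.003,-0.368],[0,0,0]]
    - [1,[-0.007,-0.003,-0.368],[0,0,0]]

```text
t: 32.7
tool_pos: [0.6497, -0.096, 0.0764]
tool_rot: [0.072, 3.135, -0.001]
contact_force: [0.2, 1.9, 6.2]
opening: 0.0452
grip_force: 43.3
```

Request:
jog_arm:
  deltas:
    - [1,[0,0.005,0.06],[0,0,0]]
    - [1,[0,0.01,0.16],[0,0,0]]
    - [1,[0,0.01,0.26],[0,0,0]]
    - [1,[0,0.04,0.34],[0,0,0]]
    - [1,[-0.04,0.12,0.34],[0,0,-0.04]]
    - [1,[-0.08,0.2,0.34],[0,0,-0.08]]
    - [1,[-0.12,0.28,0.34],[0,0,-0.1]]
    - [1,[-0.16,0.36,0.34],[0,0,-0.13]]
    - [1,[-0.2,0.45,0.34],[0,0,-0.169]]
    - [1,[-0.24,0.54,0.34],[0,0,-0.169]]
    - [1,[-0.28,0.62,0.34],[0,0,-0.169]]
    - [1,[-0.32,0.7,0.34],[0,0,-0.169]]

```text
t: 33.7
tool_pos: [0.5182, 0.1858, 0.2091]
tool_rot: [0.894, 3.011, 0.0]
contact_force: [0.6, 0.1, -1.9]
opening: 0.0454
grip_force: 42.2
```

Request:
jog_arm:
  deltas:
    - [1,[-0.04,0.1,0],[0,0,0]]
    - [1,[-0.08,0.2,0],[0,0,0]]
    - [1,[-0.11,0.28,0],[0,0,0]]
    - [1,[-0.123,0.302,0],[0,0,0]]
    - [1,[-0.123,0.302,0],[0,0,0]]
    - [1,[-0.123,0.302,0],[0,0,0]]
    - [1,[-0.123,0.302,-0.05],[0,0,0]]
    - [1,[-0.123,0.302,-0.1],[0,0,0]]
    - [1,[-0.123,0.302,-0.15],[0,0,0]]
    - [1,[-0.123,0.302,-0.17],[0,0,0]]
    - [1,[-0.123,0.302,-0.17],[0,0,0]]
    - [1,[-0.123,0.302,-0.17],[0,0,0]]

```text
t: 34.7
tool_pos: [0.4707, 0.3042, 0.141]
tool_rot: [-0.896, -3.011, 0.001]
contact_force: [0.1, -0.3, -1.0]
opening: 0.0453
grip_force: 42.3
```

```bash
python3 -c "
from h import *
o=state();im,c=snap('wrist','w11');snap('side','s11')
hsv=cv2.cvtColor(im,cv2.COLOR_BGR2HSV)
col=hsv[40:220,325]; r=40+np.argmax((col[:,2]>80)&(col[:,1]>80)&(col[:,0]<18)); print(r)
t=o['tool_pos'];p=cast(0,[(325,r)],t[2]-.013+.046,c)[0]; a=np.radians(147); print(p, (p[:2]-t[:2])@[np.cos(a),np.sin(a)])"
```

```text
t34.7 tcp [470.7 304.2 141. ] yang 56.8 tilt [-0. -0.] F [ 0.1 -0.3 -1. ] open 45.3 grip 42.3 q6 -0.55
115
[0.41127207 0.34389733 0.17398754] 0.07144917372528094
```

Request:
jog_arm:
  deltas:
    - [1,[-0.002,0.006,-0.04],[0,0,0]]
    - [1,[-0.002,0.006,-0.075],[0,0,0]]
    - [1,[-0.002,0.006,-0.088],[0,0,0]]
    - [1,[-0.002,0.006,-0.092],[0,0,0]]
    - [1,[-0.002,0.006,-0.096],[0,0,0]]
    - [1,[-0.002,0.006,-0.096],[0,0,0]]
    - [1,[-0.002,0.006,-0.096],[0,0,0]]

```text
t: 35.38
tool_pos: [0.4701, 0.3078, 0.1036]
tool_rot: [0.894, 3.01, 0.002]
contact_force: [1.2, -0.7, -1.0]
opening: 0.0455
grip_force: 42.3
```

Request:
jog_arm:
  deltas:
    - [1,[0,-0.002,-0.004],[0,0,0]]
    - [1,[0,-0.002,-0.006],[0,0,0]]
    - [1,[0,-0.002,-0.007],[0,0,0]]
    - [1,[0,-0.002,-0.007],[0,0,0]]

```text
t: 35.72
tool_pos: [0.4701, 0.307, 0.1014]
tool_rot: [0.894, 3.011, 0.001]
contact_force: [-2.3, -1.2, 4.9]
opening: 0.0452
grip_force: 43.2
```

Request:
jog_arm:
  deltas:
    - [-0.6,[0,0,0],[0,0,0]]
    - [-0.6,[0,0,0],[0,0,0]]
    - [-0.6,[0,0,0.002],[0,0,0]]
    - [-0.6,[0,0,0.06],[0,0,0]]
    - [-0.6,[0,0,0.16],[0,0,0]]
    - [-0.6,[0,0,0.26],[0,0,0]]
    - [-0.8,[0,-0.1,0.29],[0,0,0.03]]
    - [-0.8,[0,-0.2,0.29],[0,0,0.06]]
    - [-0.8,[0,-0.3,0.29],[0,0,0.09]]
    - [-0.8,[0,-0.4,0.29],[0,0,0.12]]
    - [-0.8,[0,-0.5,0.29],[0,0,0.148]]
    - [-0.8,[0,-0.6,0.29],[0,0,0.148]]

```text
t: 36.72
tool_pos: [0.469, 0.0651, 0.2158]
tool_rot: [0.17, 3.136, 0.0]
contact_force: [0.4, -0.6, -0.4]
opening: 0.0766
grip_force: 0.0
```

Request:
jog_arm:
  deltas:
    - [-0.8,[0,-0.1,0],[0,0,0]]
    - [-0.8,[0,-0.2,0],[0,0,0]]
    - [-0.8,[0,-0.3,0],[0,0,0]]
    - [-0.8,[0,-0.4,0],[0,0,0]]
    - [-0.8,[0,-0.5,0],[0,0,0]]
    - [-0.8,[0,-0.52,0],[0,0,0]]
    - [-0.8,[0,-0.52,0],[0,0,0]]
    - [-0.8,[0,-0.52,0],[0,0,0]]

```text
t: 37.38
tool_pos: [0.4693, -0.141, 0.2154]
tool_rot: [-0.178, -3.136, -0.002]
contact_force: [0.3, 1.2, -0.7]
opening: 0.0768
grip_force: 0.0
```

```bash
python3 -c "
from h import *
o=state();im,c=snap('wrist','w12')
m=cv2.inRange(cv2.cvtColor(im,cv2.COLOR_BGR2HSV),(5,90,60),(20,255,255))
print(rect(m,0,.036,c,2000))
t,_=snap('top','t12'); s,_=snap('side','s12')
cv2.imwrite('pics/m12.png',np.vstack([cv2.resize(t[190:310,130:330],(600,360)),cv2.resize(s[110:230,200:400],(600,240))]))"
```

```text
t37.4 tcp [ 469.3 -141.   215.4] yang 83.5 tilt [-0.   0.1] F [ 0.3  1.2 -0.7] open 76.8 grip 0.0 q6 -1.90
[]
```

View pics/m12.png

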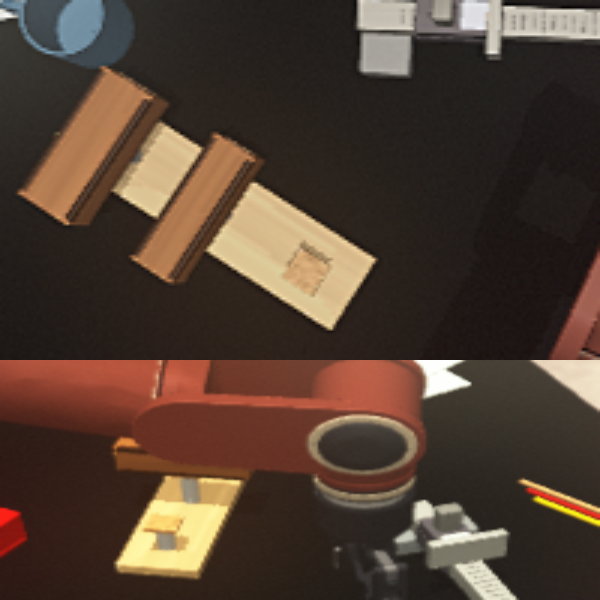

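The thick and middle billets sit level on their posts in the top crop, and the low post is free. The thin billet is missing from the wrist mask, so I'll check for it.

```bash
python3 -c "
from h import *
im=cv2.imread('pics/w12.png');c=load('w12')
m=cv2.inRange(cv2.cvtColor(im,cv2.COLOR_BGR2HSV),(3,60,25),(25,255,255))
print(rect(m,0,.036,c,300))
t=cv2.imread('pics/t12.png');hsv=cv2.cvtColor(t,cv2.COLOR_BGR2HSV);m=cv2.inRange(hsv,(5,60,40),(20,255,255))
print([r for r in rect(m,'top',.036,None,100) if 260<r[3][0]<480 and r[3][1]<340])
cv2.imwrite('pics/m13.png',cv2.resize(im,(480,360)))"
```

```text
[([472.0, -159.0], [133.0, 8.0], -6.3, [304.0, 223.0]), ([472.0, -143.0], [141.0, 36.0], -5.7, [333.0, 220.0])]
[]
```

View pics/m13.png

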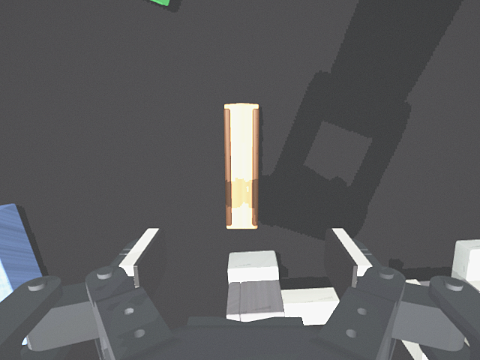

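The thin billet is where it was, only overexposed: (472,-143) mm, -5.7°, at (242,165) in this view. I have now viewed 15 pictures, one over the limit of 14, so from here I go by numbers only.

Request:
jog_arm:
  deltas:
    - [-0.8,[0.006,-0.005,-0.3],[0,0,0.002]]
    - [-0.8,[0.006,-0.005,-0.45],[0,0,0.002]]
    - [-0.8,[0.006,-0.005,-0.5],[0,0,0.002]]
    - [-0.8,[0.006,-0.005,-0.521],[0,0,0.002]]
    - [-0.8,[0.006,-0.005,-0.521],[0,0,0.002]]
    - [-0.8,[0.006,-0.005,-0.521],[0,0,0.002]]
    - [1,[0.006,-0.005,-0.521],[0,0,0.002]]
    - [1,[0.006,-0.005,-0.521],[0,0,0.002]]
    - [1,[0.006,-0.005,-0.521],[0,0,0.002]]
    - [1,[0.006,-0.005,-0.521],[0,0,0.002]]
    - [1,[0.006,-0.005,-0.521],[0,0,0.002]]
    - [1,[0.006,-0.005,-0.521],[0,0,0.002]]

```text
t: 38.53
tool_pos: [0.4749, -0.1445, 0.0113]
tool_rot: [0.166, 3.13, -0.004]
contact_force: [0.1, 2.0, 7.8]
opening: 0.035
grip_force: 42.6
```

Request:
jog_arm:
  deltas:
    - [1,[0,0,0],[0,0,0]]
    - [1,[0,0,0],[0,0,0]]
    - [1,[0,0,0.1],[0,0,0]]
    - [1,[0,0,0.2],[0,0,0]]
    - [1,[0,0,0.3],[0,0,0]]
    - [1,[0,0,0.4],[0,0,0]]
    - [1,[0,0,0.4],[0,0,0]]
    - [1,[0,0,0.4],[0,0,0]]
    - [1,[0,0,0.4],[0,0,0]]

```text
t: 39.28
tool_pos: [0.4718, -0.1432, 0.168]
tool_rot: [0.166, 3.136, -0.001]
contact_force: [-0.2, -0.2, -2.6]
opening: 0.0354
grip_force: 41.6
```

```bash
python3 -c "
from h import *
state()"
```

```text
t39.3 tcp [ 471.8 -143.2  168. ] yang 83.9 tilt [ 0.1 -0. ] F [-0.2 -0.2 -2.6] open 35.4 grip 41.6 q6 -1.91
```

Request:
jog_arm:
  deltas:
    - [1,[0.09,0.05,0],[0,0,0.01]]
    - [1,[0.18,0.1,0],[0,0,0.019]]
    - [1,[0.27,0.15,0],[0,0,0.019]]
    - [1,[0.36,0.2,0],[0,0,0.019]]
    - [1,[0.43,0.24,0],[0,0,0.019]]
    - [1,[0.45,0.25,0],[0,0,0.019]]
    - [1,[0.45,0.25,0],[0,0,0.019]]
    - [1,[0.45,0.25,0],[0,0,0.019]]
    - [1,[0.45,0.25,-0.07],[0,0,0.019]]
    - [1,[0.45,0.25,-0.14],[0,0,0.019]]
    - [1,[0.45,0.25,-0.19],[0,0,0.019]]
    - [1,[0.45,0.25,-0.22],[0,0,0.019]]

```text
t: 40.28
tool_pos: [0.648, -0.0439, 0.0752]
tool_rot: [-0.075, -3.134, -0.001]
contact_force: [-0.4, -0.4, -1.6]
opening: 0.0356
grip_force: 41.6
```

Request:
jog_arm:
  deltas:
    - [1,[0,0,0],[0,0,0]]
    - [1,[0,0,0],[0,0,0]]
    - [1,[0,0,0],[0,0,0]]

```text
t: 40.53
tool_pos: [0.6525, -0.0438, 0.0811]
tool_rot: [0.073, 3.138, -0.001]
contact_force: [0.6, -0.4, -0.6]
opening: 0.0355
grip_force: 41.6
```

Request:
jog_arm:
  deltas:
    - [1,[0,0,-0.012],[0,0,0]]
    - [1,[0,0,-0.018],[0,0,0]]
    - [1,[0,0,-0.023],[0,0,0]]
    - [1,[0,0,-0.023],[0,0,0]]
    - [1,[0,0,-0.023],[0,0,0]]

```text
t: 40.95
tool_pos: [0.6525, -0.0434, 0.0714]
tool_rot: [0.072, 3.139, -0.001]
contact_force: [-1.9, -0.3, 4.1]
opening: 0.0354
grip_force: 42.1
```

Request:
jog_arm:
  deltas:
    - [-0.8,[0,0,0],[0,0,0]]
    - [-0.8,[0,0,0],[0,0,0]]
    - [-0.8,[0,0,0],[0,0,0]]
    - [-0.8,[0,0,0.1],[0,0,0]]
    - [-0.8,[0,0,0.2],[0,0,0]]
    - [-0.8,[0,0,0.3],[0,0,0]]
    - [-0.8,[0,0.1,0.3],[0,0,0]]
    - [-0.8,[0.01,0.2,0.3],[0,0,0]]
    - [0.15,[0.013,0.3,0.3],[0,0,0]]
    - [0.15,[0.013,0.3,0.3],[0,0,0]]
    - [0.15,[0.013,0.3,0.3],[0,0,0]]
    - [0.15,[0.013,0.3,0.3],[0,0,0]]

```text
t: 41.95
tool_pos: [0.6568, 0.0766, 0.1895]
tool_rot: [-0.072, -3.14, 0.001]
contact_force: [0.4, -0.2, -0.3]
opening: 0.0367
grip_force: 0.0
```

```bash
python3 -c "
from h import *
state();im,c=snap('wrist','w14')
hsv=cv2.cvtColor(im,cv2.COLOR_BGR2HSV);m=cv2.inRange(hsv,(5,60,30),(22,255,255))
print(rect(m,0,.096,c,3000))
g=cv2.cvtColor(im,cv2.COLOR_BGR2GRAY); print(g[262,290:370:2].tolist())
w9=cv2.cvtColor(cv2.imread('pics/w9.png'),cv2.COLOR_BGR2GRAY); print(w9[262,290:370:2].tolist())"
```

```text
t42.0 tcp [656.8  76.6 189.5] yang 87.4 tilt [-0. -0.] F [ 0.4 -0.2 -0.3] open 36.7 grip 0.0 q6 -1.52
[([650.0, -36.0], [139.0, 49.0], -2.7, [140.0, 234.0])]
[245, 245, 246, 245, 245, 246, 250, 92, 109, 111, 96, 171, 181, 208, 172, 154, 151, 156, 156, 156, 155, 157, 159, 153, 157, 144, 136, 112, 106, 109, 111, 108, 107, 109, 109, 112, 109, 111, 112, 111]
[250, 248, 250, 249, 251, 251, 254, 128, 114, 113, 100, 126, 134, 151, 156, 155, 152, 157, 157, 158, 158, 155, 153, 155, 160, 145, 137, 118, 111, 114, 113, 114, 112, 113, 110, 111, 115, 115, 115, 117]
```

Request:
jog_arm:
  deltas:
    - [0.15,[0,0.003,-0.1],[0,0,0]]
    - [0.15,[0,0.003,-0.18],[0,0,0]]
    - [0.15,[0,0.003,-0.22],[0,0,0]]
    - [0.15,[0,0.003,-0.229],[0,0,0]]
    - [0.15,[0,0.003,-0.229],[0,0,0]]
    - [0.15,[0,0.003,-0.229],[0,0,0]]
    - [1,[0,0.003,-0.229],[0,0,0]]
    - [1,[0,0.003,-0.229],[0,0,0]]
    - [1,[0,0.003,-0.229],[0,0,0]]
    - [1,[0,0.003,-0.229],[0,0,0]]

```text
t: 42.83
tool_pos: [0.6587, 0.0776, 0.1014]
tool_rot: [0.073, 3.136, -0.001]
contact_force: [0.0, -1.2, 5.6]
opening: 0.0191
grip_force: 41.7
```

Request:
jog_arm:
  deltas:
    - [1,[-0.001,-0.02,0.005],[0,0,0]]
    - [1,[-0.002,-0.04,0.005],[0,0,0]]
    - [1,[-0.003,-0.06,0.005],[0,0,0]]
    - [1,[-0.004,-0.08,0.005],[0,0,0]]
    - [1,[-0.005,-0.1,0.005],[0,0,0]]
    - [1,[-0.006,-0.12,0.005],[0,0,0]]
    - [1,[-0.007,-0.14,0.005],[0,0,0]]
    - [1,[-0.008,-0.16,0.005],[0,0,0]]
    - [1,[-0.009,-0.18,0.005],[0,0,0]]
    - [1,[-0.01,-0.2,0.005],[0,0,0]]
    - [1,[-0.011,-0.22,0.005],[0,0,0]]
    - [1,[-0.012,-0.24,0.005],[0,0,0]]

```text
t: 43.83
tool_pos: [0.6534, -0.018, 0.1014]
tool_rot: [0.073, 3.137, 0.002]
contact_force: [4.4, 3.8, -0.2]
opening: 0.0191
grip_force: 41.1
```

Request:
jog_arm:
  deltas:
    - [1,[0,-0.01,0],[0,0,0]]
    - [1,[-0.001,-0.018,0],[0,0,0]]
    - [1,[-0.001,-0.023,0],[0,0,0]]
    - [1,[-0.001,-0.028,0],[0,0,0]]
    - [1,[-0.001,-0.028,0],[0,0,0]]
    - [1,[-0.001,-0.028,0],[0,0,0]]

```text
t: 44.33
tool_pos: [0.6528, -0.0282, 0.1014]
tool_rot: [0.072, 3.138, 0.003]
contact_force: [4.8, 4.5, 1.5]
opening: 0.0191
grip_force: 41.2
```

Request:
jog_arm:
  deltas:
    - [1,[0,-0.004,0],[0,0,0]]
    - [1,[0,-0.008,0],[0,0,0]]
    - [1,[0,-0.01,0],[0,0,0]]
    - [1,[0,-0.01,0],[0,0,0]]
    - [1,[0,-0.01,0],[0,0,0]]
    - [1,[0,-0.01,0],[0,0,0]]
    - [1,[0,-0.01,0],[0,0,0]]
    - [1,[0,-0.01,0],[0,0,0]]

```text
t: 45.0
tool_pos: [0.6528, -0.0282, 0.1014]
tool_rot: [0.071, 3.138, 0.014]
contact_force: [5.2, 15.5, 3.1]
opening: 0.0188
grip_force: 41.8
```

Request:
jog_arm:
  deltas:
    - [1,[0,0,0],[0,0,0]]
    - [1,[0,0.01,0],[0,0,0]]
    - [1,[0.003,0.04,0],[0,0,0]]
    - [1,[0.004,0.08,0],[0,0,0]]
    - [1,[0.006,0.12,0],[0,0,0]]
    - [1,[0.008,0.16,0],[0,0,0]]
    - [1,[0.01,0.2,0],[0,0,0]]
    - [1,[0.011,0.215,0],[0,0,0]]
    - [1,[0.011,0.215,0],[0,0,0]]
    - [1,[0.011,0.215,0],[0,0,0]]
    - [0.15,[0.011,0.215,0],[0,0,0]]
    - [0.15,[0.011,0.215,0],[0,0,0]]

```text
t: 46.0
tool_pos: [0.6548, 0.0536, 0.0994]
tool_rot: [-0.071, -3.137, -0.0]
contact_force: [0.2, 0.2, -0.1]
opening: 0.0363
grip_force: 0.0
```

```bash
python3 -c "
from h import *
state()"
```

```text
t46.0 tcp [654.8  53.6  99.4] yang 87.4 tilt [-0.2  0. ] F [ 0.2  0.2 -0.1] open 36.3 grip 0.0 q6 -1.56
```

Request:
jog_arm:
  deltas:
    - [0.15,[0,0,0.1],[0,0,0]]
    - [0.15,[0,0,0.2],[0,0,0]]
    - [-0.35,[-0.014,-0.1,0.3],[0,0,0]]
    - [-0.35,[-0.014,-0.2,0.3],[0,0,0]]
    - [-0.35,[-0.014,-0.3,0.3],[0,0,0]]
    - [-0.35,[-0.014,-0.38,0.3],[0,0,0]]
    - [-0.35,[-0.014,-0.382,0.3],[0,0,0]]
    - [-0.35,[-0.014,-0.382,0.3],[0,0,0]]
    - [-0.35,[-0.014,-0.382,0.3],[0,0,0]]
    - [-0.35,[-0.014,-0.382,0.3],[0,0,0]]

```text
t: 46.83
tool_pos: [0.6501, -0.0986, 0.2196]
tool_rot: [-0.07, -3.139, -0.001]
contact_force: [0.2, -0.4, -0.3]
opening: 0.0576
grip_force: 0.0
```

```bash
python3 -c "
from h import *
state();im,c=snap('wrist','w15')
hsv=cv2.cvtColor(im,cv2.COLOR_BGR2HSV)
for lo in ((5,90,60),(3,60,25)): print(rect(cv2.inRange(hsv,lo,(25,255,255)),0,.096,c,1000))"
```

```text
t46.8 tcp [650.1 -98.6 219.6] yang 87.4 tilt [-0.1  0.1] F [ 0.2 -0.4 -0.3] open 57.6 grip 0.0 q6 -1.79
[([647.0, -100.0], [140.0, 36.0], -3.1, [322.0, 229.0])]
[([647.0, -100.0], [140.0, 37.0], -3.0, [323.0, 226.0])]
```

Request:
jog_arm:
  deltas:
    - [-0.35,[-0.007,-0.003,-0.15],[0,0,0]]
    - [-0.35,[-0.007,-0.003,-0.25],[0,0,0]]
    - [-0.35,[-0.007,-0.003,-0.33],[0,0,0]]
    - [-0.35,[-0.007,-0.003,-0.36],[0,0,0]]
    - [-0.35,[-0.007,-0.003,-0.37],[0,0,0]]
    - [-0.35,[-0.007,-0.003,-0.37],[0,0,0]]
    - [-0.35,[-0.007,-0.003,-0.37],[0,0,0]]
    - [1,[-0.007,-0.003,-0.37],[0,0,0]]
    - [1,[-0.007,-0.003,-0.37],[0,0,0]]
    - [1,[-0.007,-0.003,-0.37],[0,0,0]]
    - [1,[-0.007,-0.003,-0.37],[0,0,0]]
    - [1,[-0.007,-0.003,-0.37],[0,0,0]]

```text
t: 47.88
tool_pos: [0.6501, -0.1011, 0.076]
tool_rot: [0.073, 3.135, 0.0]
contact_force: [-0.5, 3.4, 6.6]
opening: 0.0351
grip_force: 42.3
```

Request:
jog_arm:
  deltas:
    - [1,[0,0.005,0.06],[0,0,0]]
    - [1,[0,0.01,0.16],[0,0,0]]
    - [1,[0,0.01,0.26],[0,0,0]]
    - [1,[0,0.04,0.34],[0,0,0]]
    - [1,[-0.05,0.1,0.34],[0,0,-0.04]]
    - [1,[-0.1,0.17,0.34],[0,0,-0.08]]
    - [1,[-0.16,0.24,0.34],[0,0,-0.1]]
    - [1,[-0.22,0.31,0.34],[0,0,-0.13]]
    - [1,[-0.28,0.38,0.34],[0,0,-0.169]]
    - [1,[-0.34,0.45,0.34],[0,0,-0.169]]
    - [1,[-0.4,0.52,0.34],[0,0,-0.169]]
    - [1,[-0.45,0.59,0.34],[0,0,-0.169]]

```text
t: 48.88
tool_pos: [0.4663, 0.1356, 0.209]
tool_rot: [0.894, 3.01, 0.0]
contact_force: [0.5, 0.8, -1.2]
opening: 0.035
grip_force: 41.3
```

Request:
jog_arm:
  deltas:
    - [1,[-0.05,0.07,0],[0,0,0]]
    - [1,[-0.1,0.14,0],[0,0,0]]
    - [1,[-0.14,0.19,0],[0,0,0]]
    - [1,[-0.144,0.195,0],[0,0,0]]
    - [1,[-0.144,0.195,0],[0,0,0]]
    - [1,[-0.144,0.195,0],[0,0,0]]
    - [1,[-0.144,0.195,-0.06],[0,0,0]]
    - [1,[-0.144,0.195,-0.12],[0,0,0]]
    - [1,[-0.144,0.195,-0.18],[0,0,0]]
    - [1,[-0.144,0.195,-0.21],[0,0,0]]
    - [1,[-0.144,0.195,-0.21],[0,0,0]]
    - [1,[-0.144,0.195,-0.21],[0,0,0]]

```text
t: 49.88
tool_pos: [0.4106, 0.2121, 0.1245]
tool_rot: [-0.896, -3.01, 0.001]
contact_force: [-0.4, 0.6, -1.4]
opening: 0.0354
grip_force: 41.4
```

Request:
jog_arm:
  deltas:
    - [1,[0,0,0],[0,0,0]]
    - [1,[0,0,0],[0,0,0]]

```text
t: 50.05
tool_pos: [0.4117, 0.213, 0.1266]
tool_rot: [0.894, 3.009, 0.003]
contact_force: [-0.8, 0.4, -1.6]
opening: 0.0352
grip_force: 41.4
```

```bash
python3 -c "
from h import *
o=state();im,c=snap('wrist','w16')
hsv=cv2.cvtColor(im,cv2.COLOR_BGR2HSV)
col=hsv[40:220,325]; r=40+np.argmax((col[:,2]>80)&(col[:,1]>60)&(col[:,0]<20)); print(r)
t=o['tool_pos'];p=cast(0,[(325,r)],t[2]-.016+.036,c)[0]; a=np.radians(147); print(p, (p[:2]-t[:2])@[np.cos(a),np.sin(a)])"
```

```text
t50.0 tcp [411.7 213.  126.6] yang 56.9 tilt [0.2 0.1] F [-0.8  0.4 -1.6] open 35.2 grip 41.4 q6 -0.68
112
[0.35078682 0.25335463 0.14655184] 0.07304913186650483
```

Request:
jog_arm:
  deltas:
    - [1,[-0.003,0.003,-0.04],[0,0,0]]
    - [1,[-0.003,0.003,-0.07],[0,0,0]]
    - [1,[-0.003,0.003,-0.086],[0,0,0]]
    - [1,[-0.003,0.003,-0.092],[0,0,0]]
    - [1,[-0.003,0.003,-0.095],[0,0,0]]
    - [1,[-0.003,0.003,-0.095],[0,0,0]]
    - [1,[-0.003,0.003,-0.095],[0,0,0]]

```text
t: 50.68
tool_pos: [0.4095, 0.2141, 0.087]
tool_rot: [0.894, 3.011, 0.001]
contact_force: [-0.2, 0.6, -1.0]
opening: 0.0349
grip_force: 41.4
```

Request:
jog_arm:
  deltas:
    - [1,[0,0,-0.003],[0,0,0]]
    - [1,[0,0,-0.006],[0,0,0]]
    - [1,[0,0,-0.006],[0,0,0]]

```text
t: 50.93
tool_pos: [0.4097, 0.2142, 0.086]
tool_rot: [0.894, 3.011, 0.001]
contact_force: [-3.9, -2.0, 7.7]
opening: 0.0353
grip_force: 42.3
```

Request:
jog_arm:
  deltas:
    - [-0.4,[0,0,0],[0,0,0]]
    - [-0.4,[0,0,0],[0,0,0]]
    - [-0.4,[0,0,0.002],[0,0,0]]
    - [-0.4,[0,0,0.06],[0,0,0]]
    - [-0.4,[0,0,0.16],[0,0,0]]
    - [-0.4,[0,0,0.26],[0,0,0]]
    - [0.15,[0.08,-0.05,0.26],[0,0,0.03]]
    - [0.15,[0.16,-0.1,0.26],[0,0,0.06]]
    - [0.15,[0.24,-0.15,0.26],[0,0,0.09]]
    - [0.15,[0.32,-0.2,0.26],[0,0,0.12]]
    - [0.15,[0.4,-0.26,0.26],[0,0,0.15]]
    - [0.15,[0.48,-0.31,0.26],[0,0,0.169]]

```text
t: 51.93
tool_pos: [0.6024, 0.0883, 0.1878]
tool_rot: [-0.067, -3.141, 0.0]
contact_force: [0.4, 0.4, 0.1]
opening: 0.0363
grip_force: 0.0
```

Request:
jog_arm:
  deltas:
    - [0.15,[0.08,-0.05,0],[0,0,0]]
    - [0.15,[0.134,-0.092,0],[0,0,0]]
    - [0.15,[0.134,-0.092,0],[0,0,0]]
    - [0.15,[0.134,-0.092,0],[0,0,0]]
    - [0.15,[0.134,-0.092,0],[0,0,0]]

```text
t: 52.35
tool_pos: [0.654, 0.0535, 0.1875]
tool_rot: [-0.073, -3.139, -0.001]
contact_force: [0.1, 0.5, 0.6]
opening: 0.0366
grip_force: 0.0
```

```bash
python3 -c "
from h import *
state();im,c=snap('wrist','w17')
g=cv2.cvtColor(im,cv2.COLOR_BGR2GRAY); print(g[262,290:370:2].tolist()); print(proj(0,[[.656,.0535,.122],[.656,.045,.122]],c))
t,_=snap('top','t17'); hsv=cv2.cvtColor(t,cv2.COLOR_BGR2HSV); print(hsv[268:290:4,236].tolist())
m=cv2.inRange(hsv,(5,120,90),(15,255,255)); m[:, 275:]=0; m[:205]=0;m[310:]=0
for z in (.156,.131,.106): print(z,[r for r in rect(m,'top',z,None,150)])"
```

```text
t52.4 tcp [654.   53.5 187.5] yang 87.4 tilt [-0.1  0. ] F [0.1 0.5 0.6] open 36.6 grip 0.0 q6 -1.56
[240, 239, 240, 240, 240, 240, 242, 185, 96, 98, 101, 95, 124, 128, 147, 140, 142, 143, 145, 142, 144, 145, 146, 144, 143, 146, 135, 125, 102, 99, 100, 100, 102, 99, 100, 102, 98, 103, 98, 102]
[[325.77775591 266.59713916]
 [310.25648924 267.2671484 ]]
[[13, 136, 191], [13, 138, 189], [12, 146, 145], [11, 121, 80], [17, 105, 173], [19, 86, 226]]
0.156 [([467.0, 300.0], [139.0, 50.0], -34.3, [196.0, 257.0]), ([523.0, 394.0], [142.0, 70.0], -33.9, [161.0, 240.0]), ([472.0, 170.0], [285.0, 174.0], -0.7, [250.0, 258.0])]
0.131 [([468.0, 307.0], [142.0, 51.0], -34.3, [196.0, 257.0]), ([524.0, 403.0], [145.0, 72.0], -33.9, [161.0, 240.0]), ([473.0, 174.0], [290.0, 178.0], -0.7, [250.0, 258.0])]
0.106 [([469.0, 314.0], [145.0, 52.0], -34.3, [196.0, 257.0]), ([526.0, 412.0], [148.0, 73.0], -33.9, [161.0, 240.0]), ([474.0, 178.0], [296.0, 181.0], -0.7, [250.0, 258.0])]
```

Request:
jog_arm:
  deltas:
    - [0.15,[0.006,0.003,-0.1],[0,0,0]]
    - [0.15,[0.006,0.003,-0.18],[0,0,0]]
    - [0.15,[0.006,0.003,-0.215],[0,0,0]]
    - [0.15,[0.006,0.003,-0.224],[0,0,0]]
    - [0.15,[0.006,0.003,-0.224],[0,0,0]]
    - [0.15,[0.006,0.003,-0.224],[0,0,0]]
    - [1,[0.006,0.003,-0.224],[0,0,0]]
    - [1,[0.006,0.003,-0.224],[0,0,0]]
    - [1,[0.006,0.003,-0.224],[0,0,0]]
    - [1,[0.006,0.003,-0.224],[0,0,0]]

```text
t: 53.28
tool_pos: [0.6587, 0.0544, 0.1016]
tool_rot: [0.073, 3.136, 0.001]
contact_force: [-1.4, -0.5, 7.0]
opening: 0.019
grip_force: 41.2
```

Request:
jog_arm:
  deltas:
    - [1,[-0.001,-0.02,0.005],[0,0,0]]
    - [1,[-0.002,-0.045,0.005],[0,0,0]]
    - [1,[-0.003,-0.07,0.005],[0,0,0]]
    - [1,[-0.004,-0.095,0.005],[0,0,0]]
    - [1,[-0.005,-0.12,0.005],[0,0,0]]
    - [1,[-0.006,-0.145,0.005],[0,0,0]]
    - [1,[-0.007,-0.17,0.005],[0,0,0]]
    - [1,[-0.009,-0.195,0.005],[0,0,0]]
    - [1,[-0.01,-0.22,0.005],[0,0,0]]
    - [1,[-0.011,-0.245,0.005],[0,0,0]]
    - [1,[-0.012,-0.26,0.005],[0,0,0]]
    - [1,[-0.013,-0.275,0.005],[0,0,0]]

```text
t: 54.28
tool_pos: [0.6524, -0.057, 0.1016]
tool_rot: [0.073, 3.139, -0.001]
contact_force: [3.1, 2.2, 5.3]
opening: 0.0189
grip_force: 41.3
```

Request:
jog_arm:
  deltas:
    - [1,[0,-0.008,0],[0,0,0]]
    - [1,[-0.001,-0.014,0],[0,0,0]]
    - [1,[-0.001,-0.02,0],[0,0,0]]
    - [1,[-0.001,-0.026,0],[0,0,0]]
    - [1,[-0.001,-0.026,0],[0,0,0]]
    - [1,[-0.001,-0.026,0],[0,0,0]]

```text
t: 54.78
tool_pos: [0.652, -0.0642, 0.1016]
tool_rot: [0.072, 3.139, 0.007]
contact_force: [3.6, 9.1, 7.5]
opening: 0.0193
grip_force: 41.5
```

Request:
jog_arm:
  deltas:
    - [1,[0,0.002,0],[0,0,0]]
    - [0.2,[0,0.002,0],[0,0,0]]
    - [0.2,[0,0.002,0],[0,0,0]]
    - [0.2,[0,0.002,0],[0,0,0]]
    - [0.2,[0,0.002,0.1],[0,0,0]]
    - [0.2,[0,0.002,0.2],[0,0,0]]
    - [0.2,[0,0.002,0.3],[0,0,0]]
    - [0.2,[-0.1,-0.05,0.35],[0,0,0]]
    - [0.2,[-0.2,-0.1,0.35],[0,0,0]]
    - [0.2,[-0.3,-0.2,0.35],[0,0,0]]
    - [0.2,[-0.4,-0.3,0.35],[0,0,0]]
    - [0.2,[-0.4,-0.3,0.35],[0,0,0]]

```text
t: 55.78
tool_pos: [0.4888, -0.1871, 0.2397]
tool_rot: [-0.072, -3.139, 0.0]
contact_force: [1.3, -0.9, 0.2]
opening: 0.0341
grip_force: 0.0
```

```bash
python3 -c "
from h import *
state()
t,_=snap('top','t18'); hsv=cv2.cvtColor(t,cv2.COLOR_BGR2HSV)
m=cv2.inRange(hsv,(5,120,90),(15,255,255)); m[:, 275:]=0; m[:205]=0;m[310:]=0
for z in (.156,.131,.106): print(z,[r for r in rect(m,'top',z,None,150)])
g=cv2.cvtColor(t,cv2.COLOR_BGR2GRAY); b=cv2.cvtColor(cv2.imread('pics/top0.png'),cv2.COLOR_BGR2GRAY)
print(g[188,335:370].tolist()); print(b[188,335:370].tolist())
d=cv2.absdiff(g,b); d=(d>40).astype(np.uint8)
for n,(x0,y0,x1,y1) in dict(mug=(130,175,178,215),bottle=(398,150,436,190),book=(440,186,534,254)).items(): print(n,d[y0:y1,x0:x1].sum())"
```

```text
t55.8 tcp [ 488.8 -187.1  239.7] yang 87.4 tilt [-0.1 -0. ] F [ 1.3 -0.9  0.2] open 34.1 grip 0.0 q6 -2.03
0.156 [([408.0, 207.0], [137.0, 34.0], -34.3, [228.0, 280.0]), ([467.0, 300.0], [139.0, 50.0], -34.3, [195.0, 258.0]), ([523.0, 394.0], [143.0, 70.0], -33.9, [161.0, 239.0])]
0.131 [([408.0, 212.0], [139.0, 35.0], -34.3, [228.0, 280.0]), ([468.0, 307.0], [142.0, 51.0], -34.3, [195.0, 258.0]), ([525.0, 403.0], [146.0, 72.0], -33.9, [161.0, 239.0])]
0.106 [([407.0, 217.0], [142.0, 35.0], -34.3, [228.0, 280.0]), ([469.0, 314.0], [145.0, 52.0], -34.3, [195.0, 258.0]), ([527.0, 412.0], [149.0, 73.0], -33.9, [161.0, 239.0])]
[32, 32, 32, 31, 30, 19, 109, 182, 197, 199, 189, 69, 40, 46, 46, 45, 46, 46, 44, 44, 41, 43, 40, 40, 30, 28, 65, 109, 114, 111, 119, 114, 23, 33, 36]
[32, 26, 25, 22, 154, 215, 194, 200, 189, 36, 58, 47, 47, 48, 47, 45, 44, 45, 42, 43, 42, 41, 39, 38, 29, 26, 64, 109, 114, 111, 120, 113, 18, 29, 34]
mug 11
bottle 0
book 0
```

```bash
python3 -c "
from station import ctrl
print(ctrl.finish_job())"
```

```text
the job is handed in; nothing more can be done
None
```

I handed the job in (no verdict was returned): all three billets were gauged thickest first and measure level and within about 3 mm of centre on their posts, the empty caliper is shut, and mug, bottle and book are undisturbed, but I viewed 15 pictures against the limit of 14.

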